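# Plug the test gauge into the bench air coupler

## Task

Fit the pressure gauge to the air coupler on the blue manifold: pull the coupler's steel sleeve back (down) until its red catch holds it there and let go of it, then take the gauge from its wooden stand and press its plug gently down into the coupler until it is fully home and the sleeve springs forward over it by itself. Let go, leaving the gauge locked in upright and the hammer, bottle and spanner where they lie.

Things in the scene. Friction and masses are not known exactly. Their poses are not given: they have to be found in the camera images.
- manifold: Blue steel block fixed to the bench, 96 x 84 x 45 mm (foot plate 130 mm long in x, 8 mm high), origin at its underside's centre, z up. A brass coupler stands upright on its centre, mouth up: bore 23 mm, tube 32 mm across. A red catch stands beside it towards the manifold's +x, 16 to 42 mm from the axis, 20 mm wide, up to 15 mm above the mouth: grip the sleeve from above, across y.
- port (a point): Nominal centre of the coupler's mouth, 126 mm above the bench, carried by the manifold (same axes). Sideways it is true, but the coupler is screwed in to an unmeasured depth: real mouth, sleeve, catch and seat all lie together up to 9 mm above or below what this point says, so depths must be found by feel. Keep the gauge's push on the coupler under 30 N.
- sleeve (a joint): How far the steel sleeve round the coupler is pulled back (down), m: 0 forward, end stop 0.016. 46 mm across, 30 mm tall, top level with the mouth when forward, rib 54 mm across on its lower 4 mm. Spring 6 N, 9 N when back. Past about 0.012 the catch snaps over its rim and holds it at about 0.010. While forward, dogs close the bore; with a plug in, it comes home only in the plug's groove.
- gauge_case (a point): Centre of the gauge's black rubber-clad case, 56 mm across, 30 mm thick along the gauge's x, white dial on its +x face, z up; grip it from above, front to back. Its top is 28 mm above this point; below: brass flange 48 mm across (underside 42 mm down), boss 27 mm across (to 48.5 mm down), then the steel plug, 20 mm across, tip 96 mm down. 0.2 to 0.5 kg.
- plug_tip (a point): Centre of the lower end of the gauge's plug (case's axes). It meets the valve spring about 37 mm below the real mouth (4.5 N, rising to 8 N). About 45 mm below the mouth the flange pushes down the catch's nose (some 6 N more), which frees the sleeve: it snaps forward and locks the plug. 2 mm deeper the boss lands hard on the mouth. If let go before it locks, it is pushed up again.
- stand: Fixed wooden block, 84 x 84 x 60 mm, origin at the centre of its underside; the gauge stands upright in its middle hole (25 mm across), boss on the block's top, plug tip 12.5 mm above the bench.
- hammer: Hammer, 270 mm long, lying on the bench; leave it alone.
- bottle_mid (a point): Centre of a glass bottle, 60 mm across, 190 mm tall, standing; leave it alone.
- spanner: Steel spanner, 160 mm long, lying on the bench; leave it alone.
Mind the look-alikes: they are no part of the job. What is meant by the part that bears gauge_case is not turquoise, and is the larger of those in its own colour. There is more than one size of the manifold; the job needs the smaller.

How it is judged:
By the outcome, as a careful person would: the job done as asked, in the order asked, and still so for the second after the job is handed in, with the robot touching nothing.
It also fails if it takes over 72 s, if anything falls off the work surface, if the arm or the gripper's body presses on something with over 40 N, if the wrist force passes 120 N, or if a joint passes its speed limit or range.

## Robot

A 6-joint arm with a two-finger parallel gripper is mounted at the origin on the work surface. World frame = base frame: x ahead of the robot, y to its left, z up, the work surface at z = 0. Lengths are in mm, angles in rad, forces in N, time in s.
With the tool pointing down it reaches from about 275 to 1000 mm from the base axis. Payload 8.4 kg.
Tool frame: the origin (TCP) lies on the centre line of the jaws, within the pads' length; the fingertips stand 22 mm ahead of it and the grasp point (between the pads) lies 3 mm ahead of it; z points along the fingers, x is the direction in which the jaws open and shut, and the axes are right-handed (so a half turn about z gives the same grasp; the last joint's range is limited). The gripper opens to 85 mm and grips with 20 to 120 N. Pads are 22 mm wide; open, the fingers measure 114 mm over their backs; the gripper's body (76 mm by 85 mm) begins 54 mm behind the grasp point. The pads swing forward as they close: fully open they stand 13 mm farther back than shut.
Start: joints at [-1.109, 0.353, 1.633, -0, 1.155, -0.002], TCP at [279.593, -558.978, 253.281] pointing down, gripper open.
Joint ranges: [-2.63, 2.63], [-0.92, 2.1], [0.06, 2.66], [-1.3, 4.44], [0, 2.69], [-3.02, 3.02]. Speed limits (rad/s): [2.22, 2.22, 2.79, 3.14, 3.14, 3.14].

## Interface

Orientations are given as [roll, pitch, yaw] about the fixed x, y, z axes, in that order (R = Rz(yaw) Ry(pitch) Rx(roll)).
In Python, from rig import status, viewer, job gives the robot as it stands.
- The arm moves only by the tool send_rows, never from a script. Its argument "plan" is a list of rows, each a list of 3 entries, a list of its own where there are three numbers: the shift along the tool's x, y, z in m, then the turn, a rotation vector about the tool's x, y, z in rad, then the opening, from -1 (shut) to 1 (fully open). In form: [[[x, y, z], [rx, ry, rz], jaw], ...]. A call has exactly 5 rows; each row is the pose to reach, as a shift and turn from the pose measured when the call began, along the tool's axes at that moment; what a row does not reach only later rows make up. A row lasts 1/12 s, in which the tool goes at most 41.7 mm and 7.16 degrees, less where a joint would pass 70% of its speed; a pose out of reach is approached as far as the arm can. A call with a gripper value outside its range is refused whole. The fingers move at their own pace and stop on an object; "squeeze" is the grip in N (left out, the last holds). Time passes only in rows, so rows that repeat a pose let the fingers close, or fill a call up. It gives the time, the measured TCP pose, the force and the opening at its end, in the units of the state.
- status.sense(): the state, without advancing time (a new reading comes with each control period).
- viewer.grab_frame(name): name is "scene" or "top"; returns the picture (480x640x3 uint8, red, green, blue); there is no depth.
- viewer.camera_params(name): a dict with "intrinsics" (3x3 intrinsics, pixels), "xyz" and "orientation" of the camera in the world. Camera axes: x right, y down, z forward; pixel columns grow to the right and rows downward; lengths in mm; the calibration is good to about 2 mm. A picture is of the moment at which its call begins. camera_params takes no time and is no camera call.
- job.sign_off(): hands the job in, once; it reports no verdict.
Trained networks look in the newest picture that a camera, given by its name, has taken for a name from the list of things; names that differ only in an ending like _2 or _b are one class to them, and where a whole thing is asked for, a point or a joint stands for the part that bears it (a point fixed in the world has none). Each returns a list of dicts, best first, with "p" (0 to 1); they miss things now and then, are a little off and sometimes report something else, mostly with a low value. They report only what shows in the picture. A call takes as long as a camera call. They do not tell look-alikes from the thing itself.
- viewer.cut_out(label, camera): "mask" (480x640 bool, what is visible of it) and "extent" ([left, top, width, height] in pixels, round what is visible of it).
The state is a dict: "clock": time; "qpos": joint angles; "qvel": joint speeds; "joint_efforts": joint torques, N m; "eef_pos": TCP position; "tcp_rot": TCP orientation; "contact_force": force on the tool from outside, world axes, zero at the start; "wrist_torque": the same for the moment, N m; "opening": opening from 0.0 (shut) to 1.0 (fully open).
Only numpy, scipy, OpenCV 4.12 (cv2) and the standard library are available. Lean on these libraries where they do the work, as an engineer would, in place of code of your own. Each camera call takes 0.05 s, during which the arm holds its last target.

## Working session

There is one attempt and no reset: what is moved stays moved. The work goes in short steps, Python scripts to look and compute and a tool call to move; the robot and the scene stay as the last step left them, time stands still between calls to the robot, and variables do not carry over. Pictures are saved under pics/ and viewed, and the job is handed in when it is done.

Besides the shell and the picture viewer there is one more tool, called after "Emit:" by a JSON object that holds its "fn" and its "kwargs". send_rows: Moves the arm, as the interface text tells. Its arguments: {"type":"object","properties":{"plan":{"type":"array"},"squeeze":{"type":"number"}},"required":["plan"]}

```bash
mkdir -p pics; ls; python3 - <<'E'
from rig import status, viewer, job
import cv2
s=status.sense(); print(s)
for n in ("scene","top"):
    im=viewer.grab_frame(n); cv2.imwrite(f"pics/{n}0.png",im[:,:,::-1]); print(n,viewer.camera_params(n))
E
```

```text
pics
{'clock': 0.0, 'qpos': array([-1.10939437e+00,  3.53662568e-01,  1.63418327e+00, -1.43080363e-05,
        1.15519055e+00, -2.43715253e-03]), 'qvel': array([-0.00178975,  0.00053334, -0.00080451, -0.00213983, -0.00055525,
        0.00128171]), 'joint_efforts': array([-3.68285109e-04, -6.05257559e+01, -3.42063260e+01, -6.59568127e-05,
        9.59810510e-03,  7.72760177e-05]), 'eef_pos': array([ 279.38114818, -558.55360171,  252.53163023]), 'tcp_rot': array([ 3.14158309e+00,  1.44375852e-03, -1.10695144e+00]), 'contact_force': array([ 0.19343724, -0.2686405 ,  0.6412805 ]), 'wrist_torque': array([ 0.00724353, -0.04373313, -0.03974701]), 'opening': 0.9991520864188186}
scene {'intrinsics': array([[579.93199365,   0.        , 316.39424335],
       [  0.        , 579.93199365, 242.73651838],
       [  0.        ,   0.        ,   1.        ]]), 'xyz': array([1168.66346426,  271.97827082,  778.39915867]), 'orientation': array([-2.35958656,  0.00505459,  1.99149765])}
top {'intrinsics': array([[480.89643775,   0.        , 308.15841132],
       [  0.        , 480.89643775, 238.46194311],
       [  0.        ,   0.        ,   1.        ]]), 'xyz': array([424.92570357,  -7.47976541, 994.62264311]), 'orientation': array([-2.98860616,  0.00654983, -1.55799537])}
```

View pics/scene0.png

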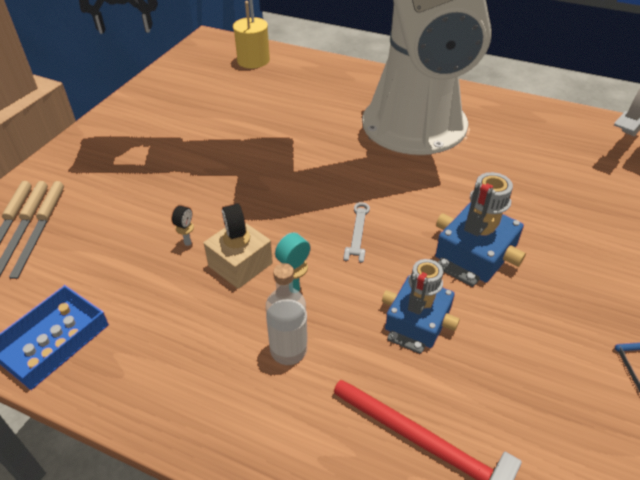

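View pics/top0.png

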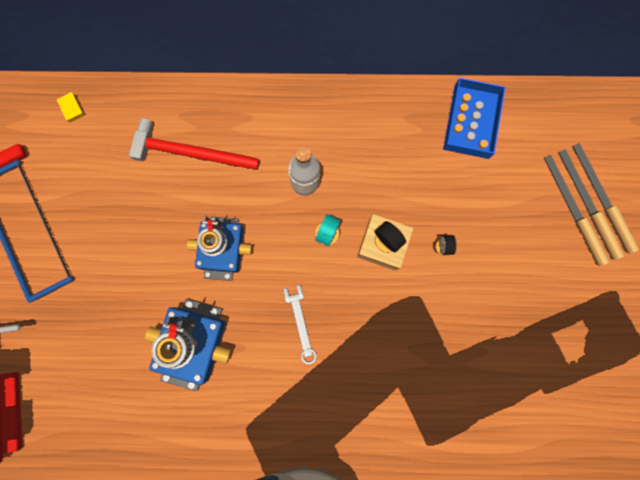

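```bash
cat > h.py <<'E'
import numpy as np, cv2
from scipy.spatial.transform import Rotation as R
from rig import status, viewer, job
def cam(n):
    p=viewer.camera_params(n); return p['intrinsics'],R.from_euler('xyz',p['orientation']).as_matrix(),np.array(p['xyz'])
def proj(n,P):
    K,Rm,t=cam(n); c=(np.atleast_2d(P)-t)@Rm; u=c@K.T; return u[:,:2]/u[:,2:]
def ray(n,uv):
    K,Rm,t=cam(n); d=Rm@np.linalg.solve(K,[uv[0],uv[1],1]); return t,d/np.linalg.norm(d)
def atz(n,uv,z):
    t,d=ray(n,uv); return t+d*(z-t[2])/d[2]
def tri(a,b):
    A=np.zeros((3,3));bb=np.zeros(3)
    for n,uv in (("scene",a),("top",b)):
        t,d=ray(n,uv); M=np.eye(3)-np.outer(d,d); A+=M; bb+=M@t
    return np.linalg.solve(A,bb)
E
python3 - <<'E'
from h import *
import pickle
out={}
for n in ("scene","top"):
    viewer.grab_frame(n)
    for l in ("manifold","sleeve","gauge_case","stand","bottle_mid","spanner","hammer"):
        r=viewer.cut_out(l,n); out[n,l]=r
        for x in r: 
            ys,xs=np.nonzero(x['mask']); print(n,l,round(x['p'],2),x['extent'],xs.mean().round(1),ys.mean().round(1),len(xs))
pickle.dump(out,open('m.pkl','wb'))
a=cv2.imread('pics/scene0.png'); b=cv2.imread('pics/top0.png')
z=lambda im,x,y,w,h,s:cv2.resize(im[y:y+h,x:x+w],None,fx=s,fy=s,interpolation=cv2.INTER_CUBIC)
cv2.imwrite('pics/z1.png',np.hstack([z(a,370,250,100,110,4),z(b,175,200,100,110,4)]))
cv2.imwrite('pics/z2.png',np.hstack([z(a,190,190,100,100,4),z(b,340,195,100,100,4)]))
print(status.sense()['clock'])
E
```

```text
scene manifold 0.88 [438.3, 168.8, 91.3, 119.9] 480.4 233.0 6490
scene manifold 0.81 [381.9, 259.2, 77.4, 90.6] 419.9 307.9 4585
scene sleeve 0.98 [410.0, 260.6, 35.2, 33.4] 432.3 278.2 345
scene sleeve 0.61 [470.5, 172.2, 42.8, 45.0] 496.5 195.4 714
scene gauge_case 0.9 [171.6, 205.5, 23.7, 40.1] 182.8 221.5 553
scene gauge_case 0.74 [219.4, 201.8, 33.2, 45.0] 234.4 226.3 948
scene gauge_case 0.63 [409.2, 255.7, 34.0, 39.1] 428.5 277.7 516
scene gauge_case 0.62 [275.5, 233.3, 32.9, 56.6] 293.6 254.8 1151
scene stand 0.95 [203.2, 224.4, 71.5, 65.3] 238.8 256.8 2609
scene bottle_mid 0.92 [265.4, 268.2, 44.3, 96.8] 286.2 318.4 3179
scene bottle_mid 0.25 [408.1, 259.1, 37.2, 34.5] 427.5 277.2 585
scene spanner 0.66 [341.7, 202.7, 26.5, 60.6] 357.5 232.3 635
scene hammer 0.82 [337.8, 378.5, 184.3, 101.5] 426.6 436.4 3577
top manifold 0.75 [189.5, 215.5, 61.5, 65.4] 219.4 247.4 2696
top manifold 0.59 [148.3, 298.1, 86.2, 90.6] 188.1 344.5 5313
top sleeve 0.67 [197.0, 231.0, 28.9, 24.5] 213.5 242.6 396
top sleeve 0.64 [154.0, 331.6, 37.4, 37.6] 175.3 350.1 766
top gauge_case 0.85 [374.8, 225.0, 30.6, 26.8] 389.7 237.6 691
top gauge_case 0.85 [435.9, 236.5, 18.7, 17.7] 446.6 245.1 362
top gauge_case 0.67 [315.5, 214.3, 24.5, 31.3] 327.9 231.1 616
top stand 0.78 [358.4, 214.1, 53.5, 61.0] 382.9 244.4 1339
top spanner 0.65 [283.2, 285.7, 35.5, 79.7] 300.6 323.1 755
top hammer 0.67 [128.2, 118.5, 131.3, 51.4] 184.5 149.1 2040
top hammer 0.56 [281.8, 283.1, 34.2, 82.5] 300.5 323.0 842
0.9
```

View pics/z1.png

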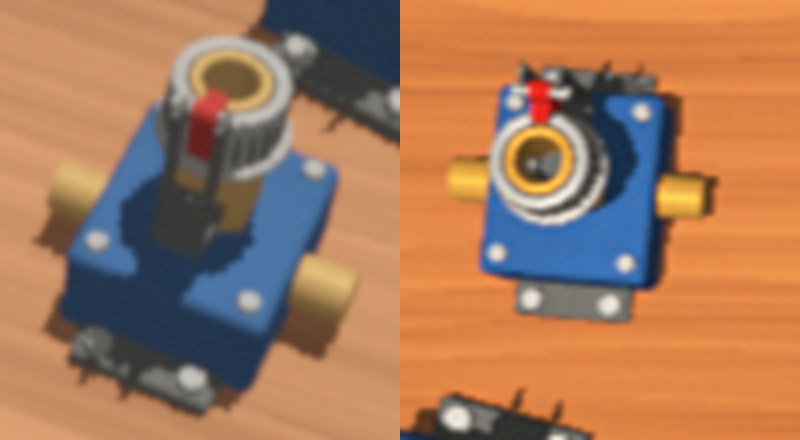

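View pics/z2.png

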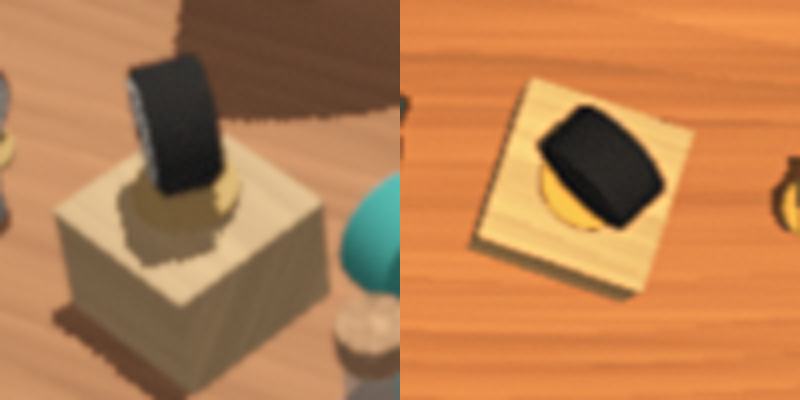

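```bash
cat > fit.py <<'E'
from h import *
from scipy.optimize import least_squares
S=lambda x,y,ox,oy,off=0:np.array([ox+(x-off+.5)/4-.5,oy+(y+.5)/4-.5])
s=lambda x,y:S(x,y,370,250); t=lambda x,y:S(x,y,175,200,400)
print('mouth tri',tri(s(231,82),t(538,160)))
c,sn=np.cos,np.sin
obs=[]
# top corners block z45, signs (+x up image, +y left)
for uv,a,b in (((502,88),1,1),((664,96),1,-1),((660,290),-1,-1),((480,272),-1,1)): obs.append(('top',t(*uv),'c',a,b))
for uv,a,b in (((515,100),1,1),((641,112),1,-1),((626,263),-1,-1),((496,253),-1,1)): obs.append(('top',t(*uv),'b',a,b))
# scene: +x toward camera (down), +y right? 
print(proj('scene',[[500,0,45],[600,0,45],[500,100,45]]))
obs+= [('scene',s(97,240),'b',1,-1),('scene',s(249,300),'b',1,1),('scene',s(315,168),'b',-1,1)]
obs+= [('scene',s(233,82),'m',0,0),('top',t(538,160),'m',0,0)]
def res(p,full=False):
    x,y,yaw,mz,bx,by,du,dv,eu,ev=p; r=[]
    for n,uv,k,a,b in obs:
        l={'c':[48*a,42*b,45],'b':[bx*a,by*b,47],'m':[0,0,mz]}[k]
        P=[x+l[0]*c(yaw)-l[1]*sn(yaw),y+l[0]*sn(yaw)+l[1]*c(yaw),l[2]]
        o=np.array([du,dv]) if n=='top' else np.array([eu,ev])
        r+=list((proj(n,P)[0]+o-uv)*(0.5 if k=='c' else 1))
    return np.array(r+[du,dv,eu,ev])
f=least_squares(res,[520,190,0,126,38,32,0,0,0,0],loss='soft_l1')
print(f.x.round(2)); print(res(f.x).round(1))
# gauge
g=lambda x,y:S(x,y,340,195,400); h=lambda x,y:S(x,y,190,190)
for q in [(590,105),(540,148),(618,228),(664,185)]: print('case top',atz('top',g(*q),128))
print('stand corners',[atz('top',g(*q),60).round(1) for q in [(532,78),(694,131),(640,294),(476,237)]])
print('stand corners scene',[atz('scene',h(*q),60).round(1) for q in [(55,212),(182,305),(323,205)]])
E
python3 fit.py
```

```text
mouth tri [556.02416899 181.69102649 117.93416864]
[[332.47709723 245.48557572]
 [308.99065401 284.69798206]
 [385.90537615 262.18884419]]
[ 5.5670e+02  1.8132e+02 -7.0000e-02  1.1991e+02  3.8350e+01  3.2020e+01
 -2.1000e-01  6.1000e-01 -3.6000e-01  5.3000e-01]
[-0.4 -0.8  0.1 -0.1 -2.  -0.6 -0.5 -0.1  0.1  0.3  0.3 -0.1 -0.1  0.2
  0.3 -0.   0.2 -0.1  0.3  0.1  0.1 -0.3 -0.3 -0.1  0.4 -0.1 -0.2  0.6
 -0.4  0.5]
case top [ 592.76947417 -144.31788058  128.        ]
case top [ 572.53064252 -121.27825034  128.        ]
case top [ 536.15593872 -156.30683815  128.        ]
case top [ 556.11949025 -177.49028651  128.        ]
stand corners [array([ 619.2, -126.5,   60. ]), array([ 593.5, -206.1,   60. ]), array([ 512.7, -178.2,   60. ]), array([539.6, -98.6,  60. ])]
stand corners scene [array([ 598.4, -203.7,   60. ]), array([ 624. , -125.3,   60. ]), array([547.2, -98.4,  60. ])]
```

```bash
cat > gfit.py <<'E'
from h import *
from scipy.optimize import minimize
def obs(im,roi):
    x,y,w,h=roi; g=im.max(axis=2).astype(float); g=cv2.resize(g[y:y+h,x:x+w],None,fx=4,fy=4,interpolation=cv2.INTER_CUBIC)
    m=(g<95).astype(np.uint8); n,l,st,_=cv2.connectedComponentsWithStats(m); k=1+np.argmax(st[1:,4]); return (l==k)
O={}
a=cv2.imread('pics/scene0.png'); b=cv2.imread('pics/top0.png')
O['top']=(obs(b,(365,215,50,45)),(365,215)); O['scene']=(obs(a,(212,195,50,60)),(212,195))
th=np.linspace(0,2*np.pi,60)
def sil(n,x,y,yaw,o,z=108.5):
    P=np.array([[sx*15,28*np.cos(t),28*np.sin(t)] for sx in(-1,1) for t in th])
    W=P@R.from_euler('z',yaw).as_matrix().T+[x,y,z]
    m,og=O[n]; uv=(proj(n,W)+o-og+.5)*4-.5
    im=np.zeros(m.shape,np.uint8); cv2.fillConvexPoly(im,cv2.convexHull(np.round(uv*16).astype(np.int32)),1,shift=4); return im>0
def cost(p,cs,d=False):
    c=0
    for n in cs:
        s=sil(n,*p[:3],np.zeros(2)); m=O[n][0]; c+=1-(s&m).sum()/(s|m).sum()
    return c
for cs in (['top'],['scene'],['top','scene']):
    best=min((minimize(cost,[567+dx,-150+dy,-.85],args=(cs,),method='Nelder-Mead',options=dict(initial_simplex=np.array([[567+dx,-150+dy,-.85],[573+dx,-150+dy,-.85],[567+dx,-144+dy,-.85],[567+dx,-150+dy,-.7]]))) for dx in(-3,3) for dy in(-3,3)),key=lambda r:r.fun)
    print(cs,best.x.round(3),best.fun)
p=best.x
for n in cs:
    s=sil(n,*p,np.zeros(2)); m=O[n][0]; cv2.imwrite(f'pics/fit_{n}.png',cv2.resize(np.dstack([m*255,s*0,s*255]).astype(np.uint8),None,fx=2,fy=2))
E
python3 gfit.py
python3 - <<'E'
from h import *
print('bottle base',atz('scene',(288,352),0), 'top cork',atz('top',(304,155),190))
E
```

```text
bottle base [706.89911915  11.48143472   0.        ] top cork [695.72840536   8.49247049 190.        ]Traceback (most recent call last):
  File "gfit.py", line 21, in <module>
    best=min((minimize(cost,[567+dx,-150+dy,-.85],args=(cs,),method='Nelder-Mead',options=dict(initial_simplex=np.array([[567+dx,-150+dy,-.85],[573+dx,-150+dy,-.85],[567+dx,-144+dy,-.85],[567+dx,-150+dy,-.7]]))) for dx in(-3,3) for dy in(-3,3)),key=lambda r:r.fun)
  File "gfit.py", line 21, in <genexpr>
    best=min((minimize(cost,[567+dx,-150+dy,-.85],args=(cs,),method='Nelder-Mead',options=dict(initial_simplex=np.array([[567+dx,-150+dy,-.85],[573+dx,-150+dy,-.85],[567+dx,-144+dy,-.85],[567+dx,-150+dy,-.7]]))) for dx in(-3,3) for dy in(-3,3)),key=lambda r:r.fun)
              ~~~~~~~~^^^^^^^^^^^^^^^^^^^^^^^^^^^^^^^^^^^^^^^^^^^^^^^^^^^^^^^^^^^^^^^^^^^^^^^^^^^^^^^^^^^^^^^^^^^^^^^^^^^^^^^^^^^^^^^^^^^^^^^^^^^^^^^^^^^^^^^^^^^^^^^^^^^^^^^^^^^^^^^^^^^^^^^^^^^^^^^^^^^^^^^^^^^^^
    res = _minimize_neldermead(fun, x0, args, callback, bounds=bounds,
                               **options)
    fsim[j] = func(sim[j])
              ~~~~^^^^^^^^
    fx = function(np.copy(x), *(wrapper_args + args))
  File "gfit.py", line 18, in cost
    s=sil(n,*p[:3],np.zeros(2)); m=O[n][0]; c+=1-(s&m).sum()/(s|m).sum()
  File "gfit.py", line 13, in sil
    m,og=O[n]; uv=(proj(n,W)+o-og+.5)*4-.5
                   ~~~~^^^^^
  File "h.py", line 7, in proj
    K,Rm,t=cam(n); c=(np.atleast_2d(P)-t)@Rm; u=c@K.T; return u[:,:2]/u[:,2:]
           ~~~^^^
  File "h.py", line 5, in cam
    p=viewer.camera_params(n); return p['intrinsics'],R.from_euler('xyz',p['orientation']).as_matrix(),np.array(p['xyz'])
ValueError: time passes only in moves, steps and waits
```

```bash
python3 - <<'E'
import cv2,numpy as np
a=cv2.imread('pics/fit_top.png');b=cv2.imread('pics/fit_scene.png')
h=max(a.shape[0],b.shape[0]); z=np.zeros((h,a.shape[1]+b.shape[1],3),np.uint8); z[:a.shape[0],:a.shape[1]]=a; z[:b.shape[0],a.shape[1]:]=b; cv2.imwrite('pics/fit.png',z)
E
```

```text
[ WARN:0@0.016] global loadsave.cpp:275 findDecoder imread_('pics/fit_top.png'): can't open/read file: check file path/integrity
[ WARN:0@0.016] global loadsave.cpp:275 findDecoder imread_('pics/fit_scene.png'): can't open/read file: check file path/integrity
Traceback (most recent call last):
AttributeError: 'NoneType' object has no attribute 'shape'
```

Cache the camera parameters.

```bash
sed -i 's/^def cam/from functools import lru_cache\n@lru_cache\ndef cam/' h.py
python3 gfit.py && python3 - <<'E'
import cv2,numpy as np
a=cv2.imread('pics/fit_top.png');b=cv2.imread('pics/fit_scene.png')
h=max(a.shape[0],b.shape[0]); z=np.zeros((h,a.shape[1]+b.shape[1],3),np.uint8); z[:a.shape[0],:a.shape[1]]=a; z[:b.shape[0],a.shape[1]:]=b; cv2.imwrite('pics/fit.png',z)
E
```

```text
['top'] [ 567.    -150.967   -0.759] 0.15316186424289302
['scene'] [ 571.875 -150.031   -0.935] 0.09349238677140914
['top', 'scene'] [ 569.097 -151.863   -0.937] 0.2822963468326992
```

View pics/fit.png

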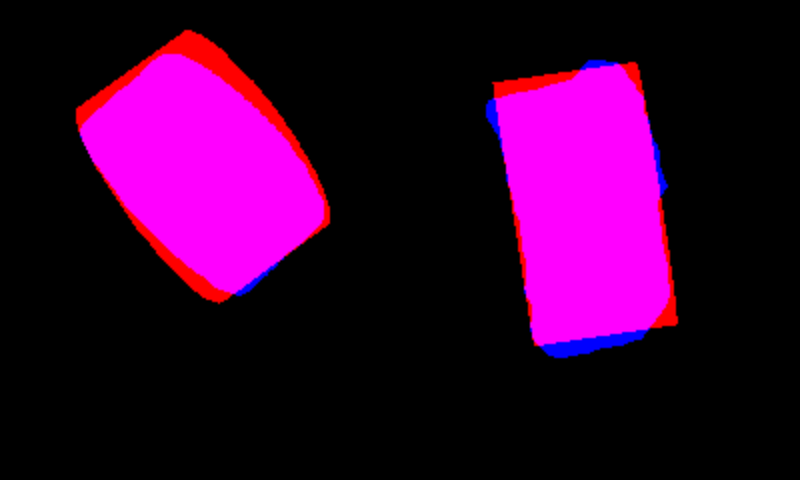

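```bash
cat >> h.py <<'E'
def goto(x,y,z,yaw):
    s=status.sense(); Rm=R.from_euler('xyz',s['tcp_rot']).as_matrix()
    T=R.from_euler('xyz',[np.pi,0,yaw]).as_matrix()
    d=Rm.T@(np.array([x,y,z])-s['eef_pos'])/1000; r=R.from_matrix(Rm.T@T).as_rotvec()
    print('t',round(s['clock'],2),'pos',s['eef_pos'].round(1),'rpy',s['tcp_rot'].round(3),'F',s['contact_force'].round(1),'open',round(s['opening'],3),'dist',np.linalg.norm(d).round(3)); print('shift',d.round(4).tolist(),'rot',r.round(4).tolist())
E
python3 -c "
from h import *
goto(556.7,181.3,260,-1.64)"
```

```text
t 0.9 pos [ 279.6 -559.   253.3] rpy [ 3.142 -0.    -1.107] F [0.2 0.6 0.7] open 1.001 dist 0.79
shift [-0.5381, -0.579, -0.0067] rot [-0.0, -0.0, 0.5331]
```

Emit:
{"fn": "send_rows", "kwargs": {"plan": [[[-0.538,-0.579,-0.02],[0,0,0.533],1],[[-0.538,-0.579,-0.02],[0,0,0.533],1],[[-0.538,-0.579,-0.02],[0,0,0.533],1],[[-0.538,-0.579,-0.02],[0,0,0.533],1],[[-0.538,-0.579,-0.02],[0,0,0.533],1]], "squeeze": 50}}

```text
clock: 1.32
eef_pos: [352.1, -364.5, 258.6]
tcp_rot: [-3.141, -0.0, -1.648]
contact_force: [1.4, 0.2, -0.1]
opening: 0.999
```

```bash
python3 -c "
from h import *
goto(556.7,181.3,260,-1.64)"
```

```text
t 1.32 pos [ 352.1 -364.5  258.6] rpy [-3.141 -0.    -1.648] F [ 1.4  0.2 -0.1] open 0.999 dist 0.583
shift [-0.5599, -0.1621, -0.0015] rot [-0.0003, -0.0002, -0.0077]
```

Emit:
{"fn": "send_rows", "kwargs": {"plan": [[[-0.56,-0.162,-0.01],[0,0,-0.008],1],[[-0.56,-0.162,-0.01],[0,0,-0.008],1],[[-0.56,-0.162,-0.01],[0,0,-0.008],1],[[-0.56,-0.162,-0.01],[0,0,-0.008],1],[[-0.56,-0.162,-0.01],[0,0,-0.008],1]]}}

```text
clock: 1.73
eef_pos: [425.2, -169.1, 262.5]
tcp_rot: [-3.14, -0.001, -1.64]
contact_force: [0.7, 0.4, 0.1]
opening: 0.998
```

```bash
python3 -c "
from h import *
goto(556.7,181.3,260,-1.64)"
```

```text
t 1.73 pos [ 425.2 -169.1  262.5] rpy [-3.14e+00 -1.00e-03 -1.64e+00] F [0.7 0.4 0.1] open 0.998 dist 0.374
shift [-0.3587, -0.107, 0.0024] rot [-0.0012, -0.0005, -0.0]
```

Emit:
{"fn": "send_rows", "kwargs": {"plan": [[[-0.359,-0.107,0.0],[0,0,0],1],[[-0.359,-0.107,0.0],[0,0,0],1],[[-0.359,-0.107,0.0],[0,0,0],1],[[-0.359,-0.107,0.0],[0,0,0],1],[[-0.359,-0.107,0.0],[0,0,0],1]]}}

```text
clock: 2.15
eef_pos: [498.2, 26.3, 262.6]
tcp_rot: [-3.14, -0.001, -1.64]
contact_force: [0.1, -0.5, 0.3]
opening: 1.005
```

```bash
python3 -c "
from h import *
goto(556.7,181.3,200,-1.64)"
```

```text
t 2.15 pos [498.2  26.3 262.6] rpy [-3.14e+00 -1.00e-03 -1.64e+00] F [ 0.1 -0.5  0.3] open 1.005 dist 0.177
shift [-0.1587, -0.0475, 0.0626] rot [-0.002, -0.0005, 0.0002]
```

Emit:
{"fn": "send_rows", "kwargs": {"plan": [[[-0.04,-0.012,0.0],[0,0,0],1],[[-0.08,-0.024,0.0],[0,0,0],1],[[-0.12,-0.036,0.02],[0,0,0],1],[[-0.159,-0.0475,0.04],[0,0,0],1],[[-0.159,-0.0475,0.063],[0,0,0],1]]}}

```text
clock: 2.57
eef_pos: [559.8, 186.9, 200.9]
tcp_rot: [-3.134, 0.003, -1.637]
contact_force: [0.2, 0.1, 0.1]
opening: 0.997
```

```bash
cat >> h.py <<'E'
def zoom(fn,rs=(370,230,100,130),rt=(165,190,110,130),s=4):
    ims=[]
    for n,(x,y,w,h) in (('scene',rs),('top',rt)):
        im=viewer.grab_frame(n)[:,:,::-1]; np.save(f'pics/last_{n}.npy',im)
        if w: ims.append(cv2.resize(im[y:y+h,x:x+w],None,fx=s,fy=s,interpolation=cv2.INTER_CUBIC))
    h=max(i.shape[0] for i in ims); cv2.imwrite(fn,np.hstack([np.pad(i,((0,h-i.shape[0]),(0,0),(0,0))) for i in ims]))
E
python3 -c "
from h import *
zoom('pics/a1.png',(360,150,100,150),(165,170,100,150))
goto(556.7,181.3,119,-1.64)"
```

```text
t 2.67 pos [554.9 183.2 195.6] rpy [ 3.138e+00 -3.000e-03 -1.637e+00] F [-1.6 -1.  -1. ] open 0.999 dist 0.077
shift [0.0015, -0.0022, 0.0766] rot [0.0036, -0.0026, 0.003]
```

View pics/a1.png

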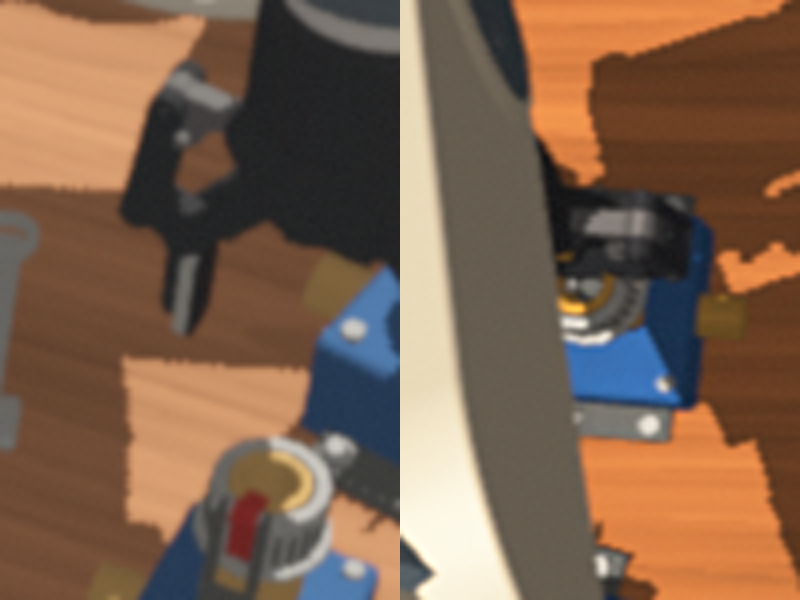

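Emit:
{"fn": "send_rows", "kwargs": {"plan": [[[0.0015,-0.002,0.015],[0,0,0.003],1],[[0.0015,-0.002,0.03],[0,0,0.003],1],[[0.0015,-0.002,0.045],[0,0,0.003],1],[[0.0015,-0.002,0.045],[0,0,0.003],1],[[0.0015,-0.002,0.045],[0,0,0.003],1]]}}

```text
clock: 3.08
eef_pos: [556.4, 180.6, 151.1]
tcp_rot: [3.137, -0.003, -1.641]
contact_force: [-0.5, 0.3, 0.9]
opening: 0.998
```

```bash

python3 -c "
from h import *
zoom('pics/a2.png',(360,180,120,150),(165,190,80,100))
goto(556.7,181.3,119,-1.64)
s=status.sense();print(proj('scene',s['eef_pos']-[0,0,3]))"
```

```text
t 3.18 pos [557.4 181.2 152.2] rpy [ 3.140e+00 -2.000e-03 -1.641e+00] F [ 0.5 -0.1  0.5] open 0.997 dist 0.033
shift [-0.0002, 0.0006, 0.0332] rot [0.002, -0.002, -0.0006]
[[430.29835409 256.54436204]]
```

View pics/a2.png

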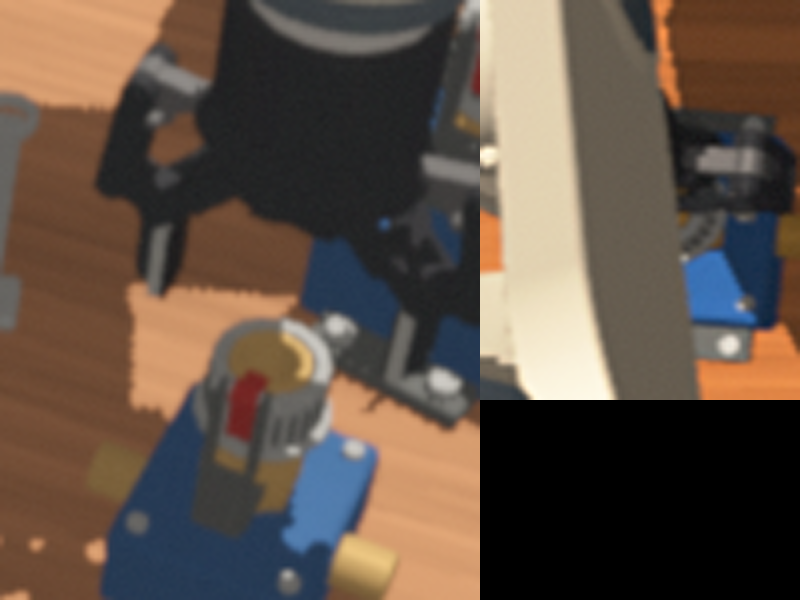

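Emit:
{"fn": "send_rows", "kwargs": {"plan": [[[-0.0002,0.0006,0.008],[0.001,-0.001,0],1],[[-0.0002,0.0006,0.016],[0.001,-0.001,0],1],[[-0.0002,0.0006,0.024],[0.001,-0.001,0],1],[[-0.0002,0.0006,0.033],[0.001,-0.001,0],1],[[-0.0002,0.0006,0.033],[0.001,-0.001,0],1]]}}

```text
clock: 3.6
eef_pos: [555.4, 180.9, 116.9]
tcp_rot: [3.138, -0.002, -1.64]
contact_force: [-0.5, 0.6, 0.5]
opening: 1.002
```

```bash

python3 -c "
from h import *
zoom('pics/a3.png',(360,180,120,150),(165,190,80,100))
goto(556.7,181.3,119,-1.64)"
```

```text
t 3.7 pos [556.3 181.2 118.4] rpy [ 3.139e+00 -2.000e-03 -1.641e+00] F [ 0.4  1.  -0.1] open 1.002 dist 0.001
shift [-0.0001, -0.0004, -0.0006] rot [0.0024, -0.0015, -0.0005]
```

View pics/a3.png

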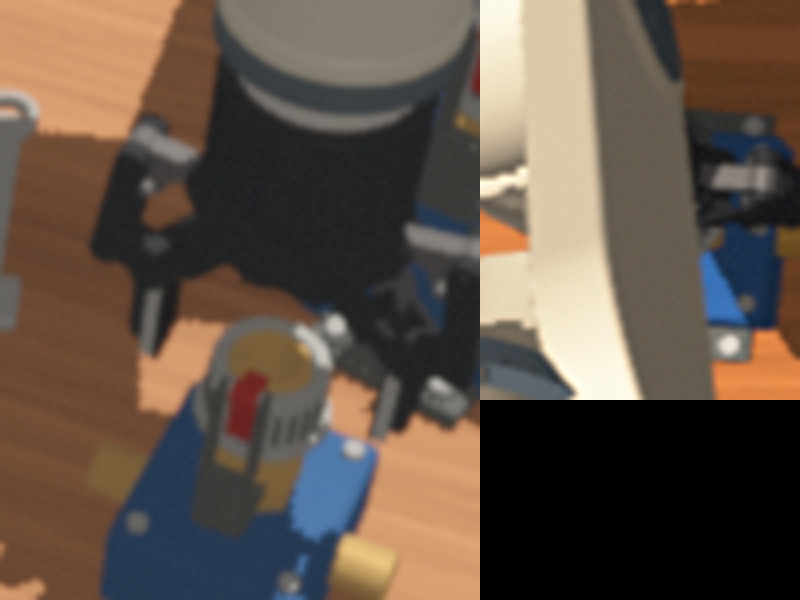

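Emit:
{"fn": "send_rows", "kwargs": {"plan": [[[0,0,0],[0,0,0],0.5],[[0,0,0],[0,0,0],0.2],[[0,0,0],[0,0,0],-1],[[0,0,0],[0,0,0],-1],[[0,0,0],[0,0,0],-1]], "squeeze": 50}}

```text
clock: 4.12
eef_pos: [556.4, 180.7, 118.8]
tcp_rot: [3.14, -0.002, -1.64]
contact_force: [-0.1, -5.7, 4.5]
opening: 0.609
```

Emit:
{"fn": "send_rows", "kwargs": {"plan": [[[0,0,0],[0,0,0],-1],[[0,0,0],[0,0,0],-1],[[0,0,0],[0,0,0],-1],[[0,0,0],[0,0,0],-1],[[0,0,0],[0,0,0],-1]], "squeeze": 50}}

```text
clock: 4.53
eef_pos: [556.4, 180.6, 119.1]
tcp_rot: [3.14, -0.002, -1.64]
contact_force: [-1.3, -3.4, 6.1]
opening: 0.61
```

```bash

python3 -c "
from h import *
zoom('pics/a4.png',(360,180,120,150),(165,190,80,100))
goto(556.7,181.3,119,-1.64)"
```

```text
t 4.63 pos [556.4 180.6 119.1] rpy [ 3.14e+00 -2.00e-03 -1.64e+00] F [-1.  -3.6  5.4] open 0.607 dist 0.001
shift [-0.0007, -0.0003, 0.0001] rot [0.0019, -0.0025, -0.0001]
```

View pics/a4.png

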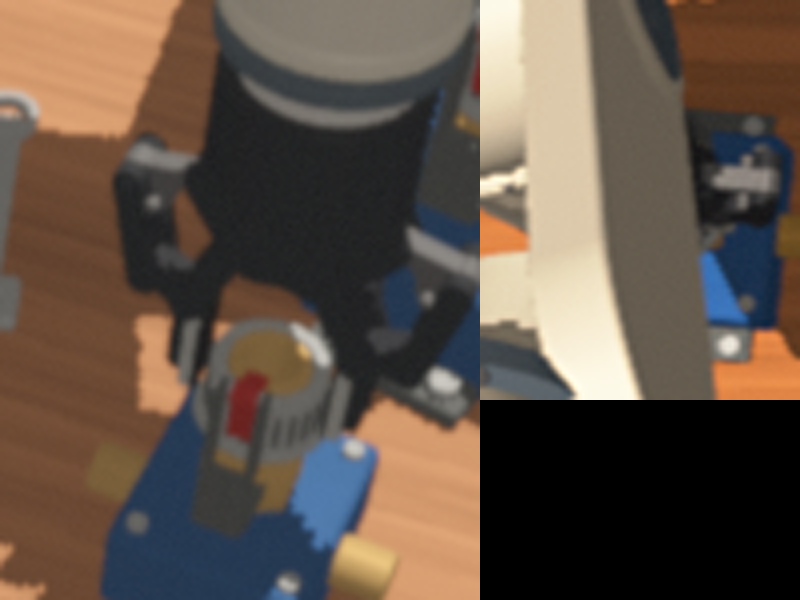

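Emit:
{"fn": "send_rows", "kwargs": {"plan": [[[0,0,0],[0,0,0],0.5],[[0,0,0],[0,0,0],0.6],[[0,0,-0.004],[0,0,0],0.6],[[-0.0007,0,-0.007],[0,0,0],0.6],[[-0.0007,0,-0.007],[0,0,0],0.6]]}}

```text
clock: 5.05
eef_pos: [557.0, 181.7, 126.8]
tcp_rot: [3.141, -0.002, -1.64]
contact_force: [0.1, 0.9, 0.7]
opening: 0.802
```

Emit:
{"fn": "send_rows", "kwargs": {"plan": [[[0,0,0],[0,0,0],0.2],[[0,0,0],[0,0,0],-1],[[0,0,0],[0,0,0],-1],[[0,0,0],[0,0,0],-1],[[0,0,0],[0,0,0],-1]]}}

```text
clock: 5.47
eef_pos: [557.0, 180.9, 127.1]
tcp_rot: [3.141, -0.003, -1.64]
contact_force: [0.1, -5.5, 4.3]
opening: 0.52
```

```bash

python3 -c "
from h import *
zoom('pics/a5.png',(360,180,120,150),(165,190,80,100))
goto(556.7,181.3,119,-1.64)"
```

```text
t 5.57 pos [557.  180.8 127.1] rpy [ 3.141e+00 -3.000e-03 -1.640e+00] F [ 0.2 -6.5  5.4] open 0.522 dist 0.008
shift [-0.0005, 0.0003, 0.0081] rot [0.0007, -0.0031, 0.0002]
```

View pics/a5.png

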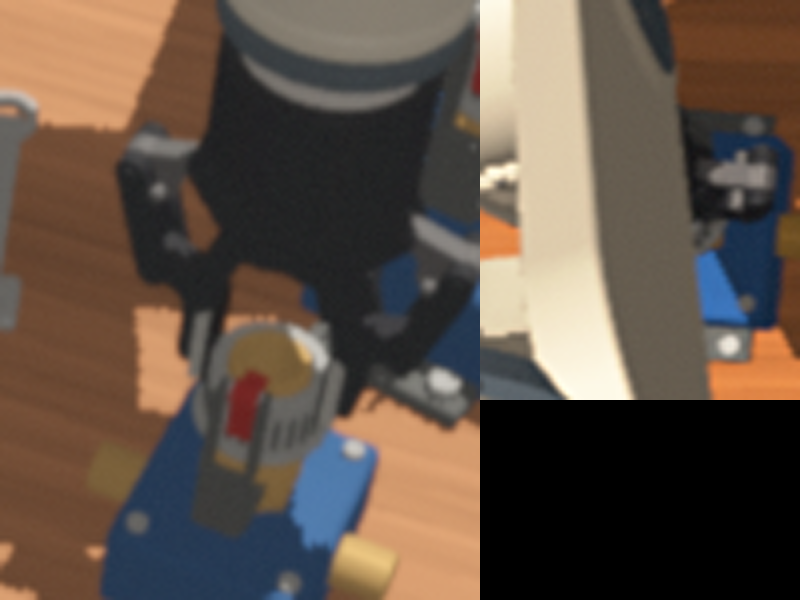

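Emit:
{"fn": "send_rows", "kwargs": {"plan": [[[0,0,0.002],[0,0,0],-1],[[0,0,0.004],[0,0,0],-1],[[0,0,0.006],[0,0,0],-1],[[0,0,0.008],[0,0,0],-1],[[0,0,0.009],[0,0,0],-1]]}}

```text
clock: 5.98
eef_pos: [557.1, 180.7, 118.6]
tcp_rot: [3.141, -0.003, -1.64]
contact_force: [-2.7, -2.0, 8.1]
opening: 0.519
```

Emit:
{"fn": "send_rows", "kwargs": {"plan": [[[0,0,0.001],[0,0,0],-1],[[0,0,0.002],[0,0,0],-1],[[0,0,0.003],[0,0,0],-1],[[0,0,0.004],[0,0,0],-1],[[0,0,0.004],[0,0,0],-1]]}}

```text
clock: 6.4
eef_pos: [557.1, 180.6, 115.1]
tcp_rot: [3.141, -0.003, -1.64]
contact_force: [-2.4, -2.4, 8.4]
opening: 0.518
```

```bash

python3 -c "
from h import *
zoom('pics/a6.png',(360,180,120,150),(165,190,80,100))
goto(556.7,181.3,112,-1.64)"
```

```text
t 6.5 pos [557.2 180.6 115.2] rpy [ 3.141e+00 -3.000e-03 -1.640e+00] F [-3.1 -1.8  9.3] open 0.52 dist 0.003
shift [-0.0007, 0.0005, 0.0032] rot [0.0003, -0.003, -0.0001]
```

View pics/a6.png

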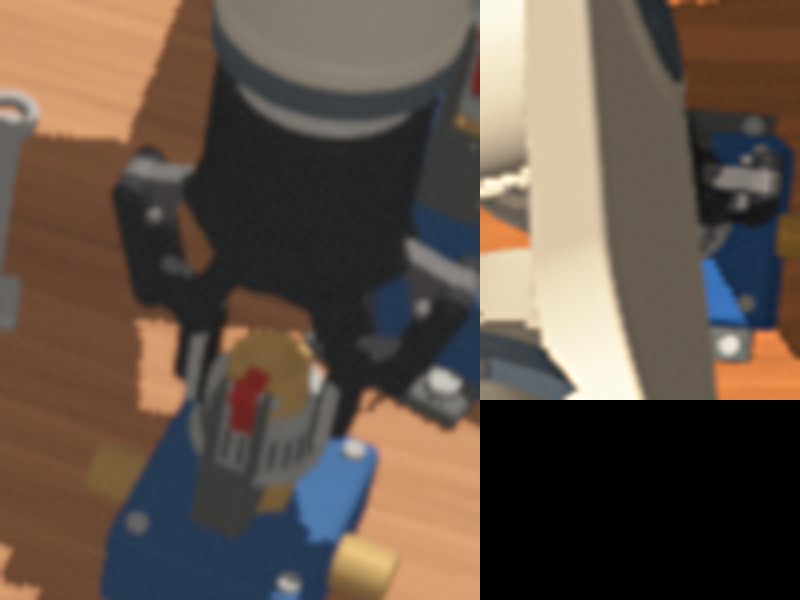

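Emit:
{"fn": "send_rows", "kwargs": {"plan": [[[0,0,0.001],[0,0,0],-1],[[0,0,0.002],[0,0,0],-1],[[0,0,0.0025],[0,0,0],-1],[[0,0,0.0025],[0,0,0],-1],[[0,0,0.0025],[0,0,0],-1]]}}

```text
clock: 6.92
eef_pos: [557.2, 180.6, 113.5]
tcp_rot: [3.141, -0.003, -1.64]
contact_force: [-2.7, -1.3, 9.5]
opening: 0.514
```

```bash

python3 -c "
from h import *
zoom('pics/a7.png',(360,180,120,150),(165,190,80,100))
goto(556.7,181.3,112,-1.64)"
```

```text
t 7.02 pos [557.2 180.6 113.5] rpy [ 3.141e+00 -3.000e-03 -1.640e+00] F [-3.2 -2.1  8.7] open 0.52 dist 0.002
shift [-0.0006, 0.0005, 0.0015] rot [0.0002, -0.0028, -0.0002]
```

View pics/a7.png

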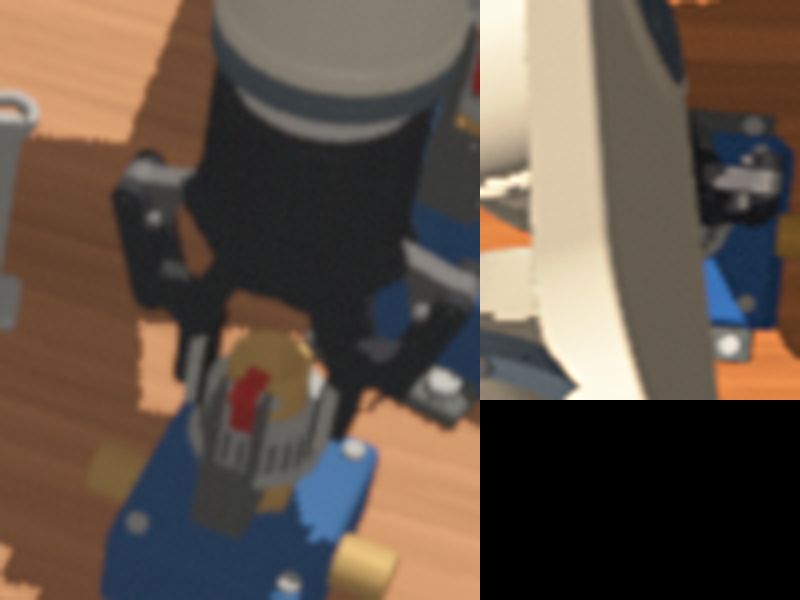

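Emit:
{"fn": "send_rows", "kwargs": {"plan": [[[0,0,0.001],[0,0,0],-1],[[0,0,0.0015],[0,0,0],-1],[[0,0,0.002],[0,0,0],-1],[[0,0,0.002],[0,0,0],-1],[[0,0,0.002],[0,0,0],-1]]}}

```text
clock: 7.43
eef_pos: [557.3, 180.7, 113.2]
tcp_rot: [-3.141, -0.002, -1.64]
contact_force: [-5.9, -2.4, 19.9]
opening: 0.519
```

```bash

python3 -c "
from h import *
zoom('pics/a8.png',(360,180,120,150),(165,190,80,100))
goto(556.7,181.3,117,-1.64)"
```

```text
t 7.53 pos [557.3 180.6 113.2] rpy [-3.141e+00 -2.000e-03 -1.640e+00] F [-6.1 -2.6 19.2] open 0.519 dist 0.004
shift [-0.0006, 0.0006, -0.0038] rot [-0.0002, -0.0025, -0.0003]
```

View pics/a8.png

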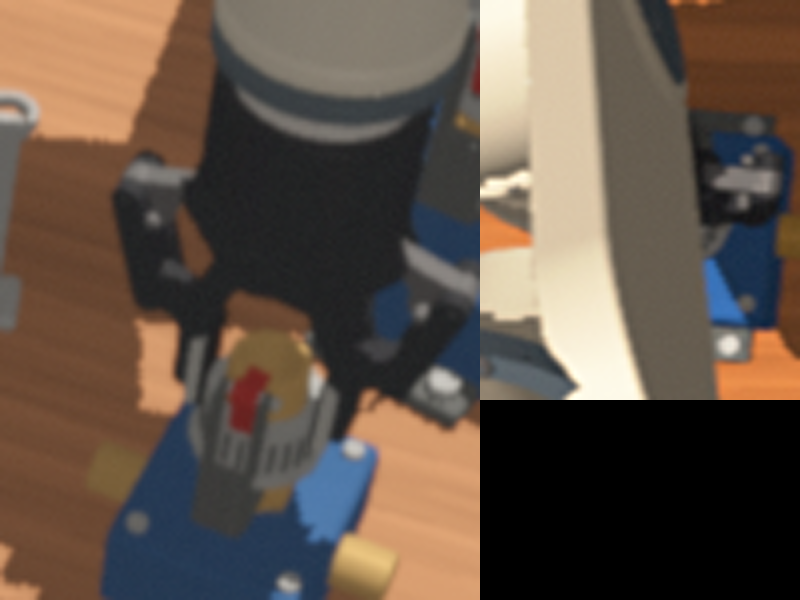

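Emit:
{"fn": "send_rows", "kwargs": {"plan": [[[0,0,-0.002],[0,0,0],-1],[[0,0,-0.004],[0,0,0],-1],[[0,0,-0.006],[0,0,0],-1],[[0,0,-0.0075],[0,0,0],-1],[[0,0,-0.0085],[0,0,0],-1]]}}

```text
clock: 7.95
eef_pos: [556.9, 180.6, 120.2]
tcp_rot: [3.141, -0.003, -1.64]
contact_force: [6.0, 1.8, -24.7]
opening: 0.516
```

```bash

python3 -c "
from h import *
zoom('pics/a9.png',(360,180,120,150),(165,190,80,100))
goto(556.7,181.3,117,-1.64)"
```

```text
t 8.05 pos [557.  180.6 120. ] rpy [ 3.141e+00 -3.000e-03 -1.640e+00] F [  5.7  -0.5 -18.4] open 0.515 dist 0.003
shift [-0.0007, 0.0003, 0.003] rot [0.0006, -0.0027, -0.0003]
```

View pics/a9.png

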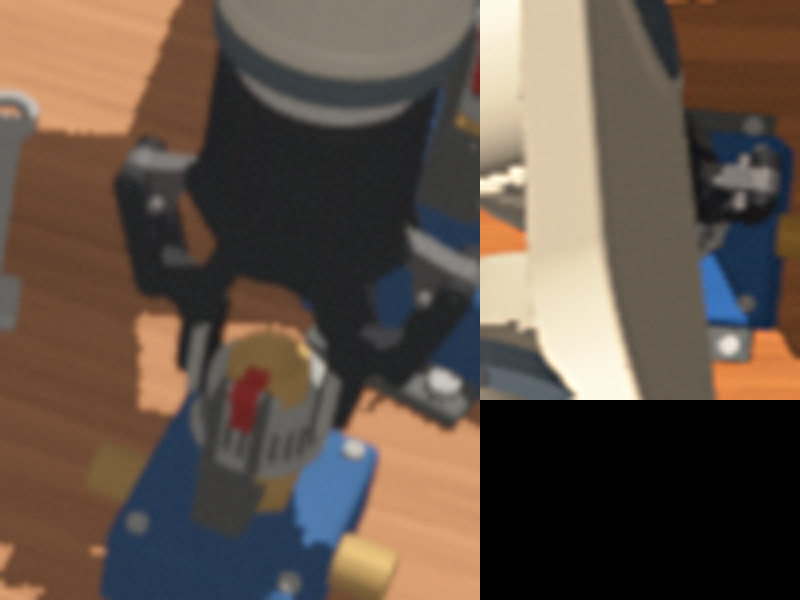

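Emit:
{"fn": "send_rows", "kwargs": {"plan": [[[0,0,0.001],[0,0,0],-1],[[0,0,0.002],[0,0,0],0.3],[[0,0,0.002],[0,0,0],0.7],[[0,0,0.002],[0,0,0],1],[[0,0,0.002],[0,0,0],1]]}}

```text
clock: 8.47
eef_pos: [557.0, 180.7, 118.3]
tcp_rot: [3.141, -0.003, -1.64]
contact_force: [-0.3, 0.0, 0.7]
opening: 0.997
```

Emit:
{"fn": "send_rows", "kwargs": {"plan": [[[0,0,0],[0,0,0],1],[[0,0,-0.02],[0,0,0],1],[[0,0,-0.05],[0,0,0],1],[[0,0,-0.08],[0,0,0],1],[[0,0,-0.12],[0,0,0],1]]}}

```text
clock: 8.88
eef_pos: [555.8, 180.5, 237.9]
tcp_rot: [3.138, -0.004, -1.64]
contact_force: [1.4, -0.3, 0.4]
opening: 1.0
```

```bash

python3 -c "
from h import *
goto(568.5,-151.3,260,-0.84)"
```

```text
t 8.88 pos [555.8 180.5 237.9] rpy [ 3.138 -0.004 -1.64 ] F [ 1.4 -0.3  0.4] open 1.0 dist 0.333
shift [0.3302, -0.0356, -0.0209] rot [0.005, -0.0022, -0.8003]
```

Emit:
{"fn": "send_rows", "kwargs": {"plan": [[[0.33,-0.036,-0.021],[0,0,-0.8],1],[[0.33,-0.036,-0.021],[0,0,-0.8],1],[[0.33,-0.036,-0.021],[0,0,-0.8],1],[[0.33,-0.036,-0.021],[0,0,-0.8],1],[[0.33,-0.036,-0.021],[0,0,-0.8],1]]}}

```text
clock: 9.3
eef_pos: [564.1, -13.9, 251.5]
tcp_rot: [3.138, -0.002, -1.053]
contact_force: [0.9, -0.5, 0.7]
opening: 1.001
```

```bash

python3 -c "
from h import *
zoom('pics/b1.png',(370,230,100,130),(165,190,100,130))
goto(568.5,-151.3,220,-0.84)"
```

```text
t 9.4 pos [564.5 -17.  251.7] rpy [ 3.138e+00 -3.000e-03 -1.056e+00] F [0.2 0.4 0.2] open 1.0 dist 0.138
shift [0.1188, 0.0625, 0.0324] rot [0.0043, -0.0028, -0.2159]
```

View pics/b1.png

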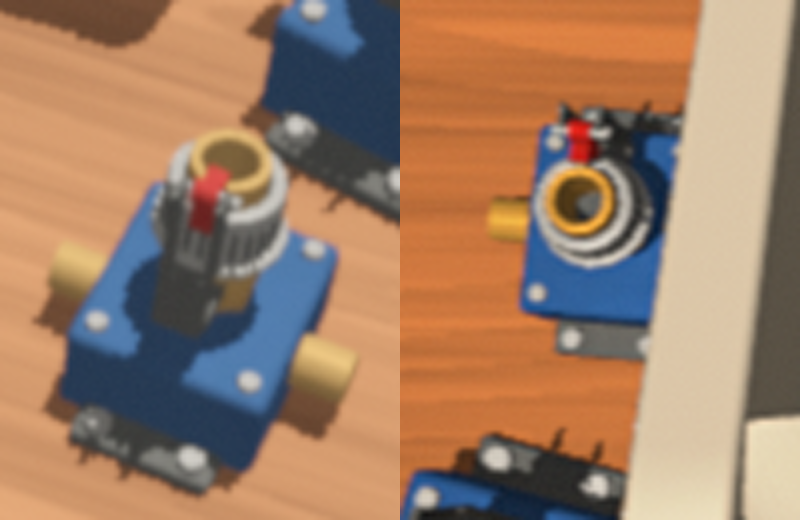

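Emit:
{"fn": "send_rows", "kwargs": {"plan": [[[0.03,0.016,0],[0,0,-0.216],1],[[0.06,0.032,0.0],[0,0,-0.216],1],[[0.09,0.047,0.01],[0,0,-0.216],1],[[0.119,0.0625,0.032],[0.004,-0.003,-0.216],1],[[0.119,0.0625,0.032],[0.004,-0.003,-0.216],1]]}}

```text
clock: 9.82
eef_pos: [567.3, -155.4, 217.4]
tcp_rot: [3.139, 0.002, -0.844]
contact_force: [-1.4, 0.4, -0.4]
opening: 1.003
```

```bash

python3 -c "
from h import *
zoom('pics/b2.png',(180,120,100,150),(335,150,100,150))
goto(568.5,-151.3,170,-0.84)"
```

```text
t 9.92 pos [ 568.  -152.   219.5] rpy [ 3.141e+00  2.000e-03 -8.430e-01] F [0.2 0.1 0.5] open 1.001 dist 0.049
shift [-0.0001, -0.0008, 0.0495] rot [0.001, 0.0021, -0.0032]
```

View pics/b2.png

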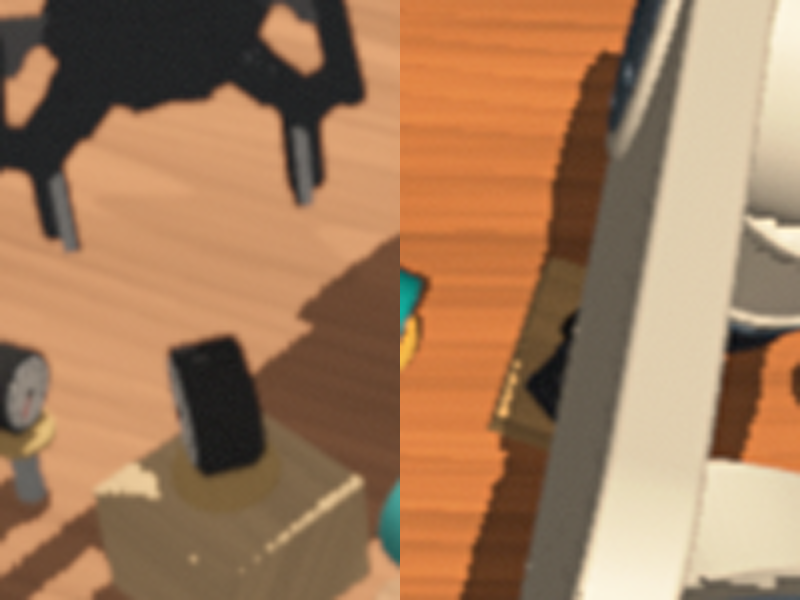

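Emit:
{"fn": "send_rows", "kwargs": {"plan": [[[0,-0.0008,0.015],[0,0.002,-0.003],1],[[0,-0.0008,0.03],[0,0.002,-0.003],1],[[0,-0.0008,0.045],[0,0.002,-0.003],1],[[0,-0.0008,0.06],[0,0.002,-0.003],1],[[0,-0.0008,0.06],[0,0.002,-0.003],1]]}}

```text
clock: 10.33
eef_pos: [567.4, -149.3, 157.7]
tcp_rot: [3.139, 0.003, -0.839]
contact_force: [-0.6, 0.5, -0.2]
opening: 1.005
```

```bash

python3 -c "
from h import *
zoom('pics/b3.png',(180,150,100,120),(335,180,100,100))
goto(568.5,-151.3,116,-0.84)
s=status.sense();print(proj('scene',[[568.5,-151.3,136.5]]))"
```

```text
t 10.43 pos [ 568.8 -150.1  160.1] rpy [ 3.141  0.    -0.839] F [ 0.  -0.3  0.7] open 1.0 dist 0.044
shift [0.0007, 0.001, 0.0441] rot [0.0009, 0.0004, 0.0008]
[[233.34873199 207.54270717]]
```

View pics/b3.png

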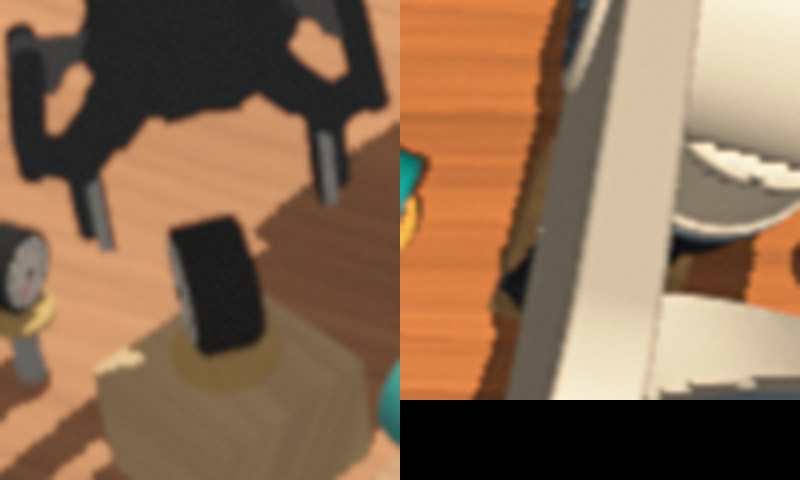

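Emit:
{"fn": "send_rows", "kwargs": {"plan": [[[0.0007,0.001,0.012],[0,0,0],1],[[0.0007,0.001,0.024],[0,0,0],1],[[0.0007,0.001,0.034],[0,0,0],1],[[0.0007,0.001,0.044],[0,0,0],1],[[0.0007,0.001,0.044],[0,0,0],1]]}}

```text
clock: 10.85
eef_pos: [567.0, -150.9, 113.5]
tcp_rot: [3.139, 0.003, -0.839]
contact_force: [-1.1, 0.6, -0.6]
opening: 0.998
```

```bash

python3 -c "
from h import *
zoom('pics/b4.png',(180,150,100,120),(335,180,100,100))
goto(568.5,-151.3,116,-0.84)"
```

```text
t 10.95 pos [ 568.1 -151.2  115.3] rpy [ 3.14e+00  2.00e-03 -8.39e-01] F [ 0.4  0.1 -0.4] open 0.998 dist 0.001
shift [0.0003, -0.0003, -0.0007] rot [0.0017, 0.0016, 0.0006]
```

View pics/b4.png

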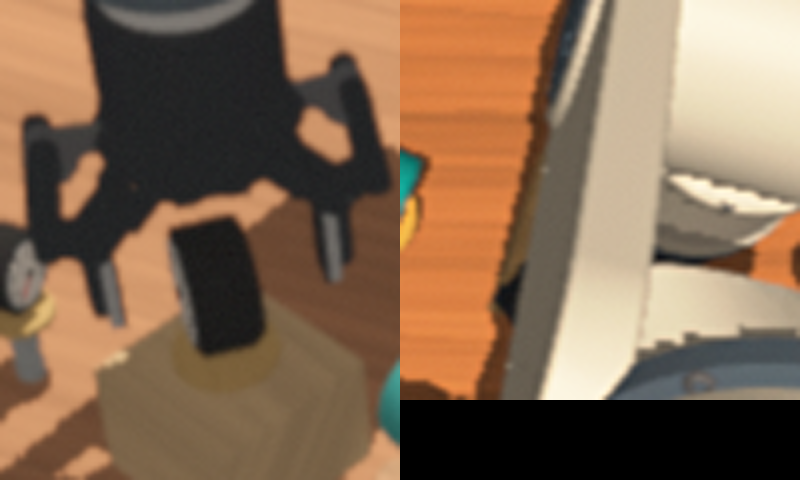

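Emit:
{"fn": "send_rows", "kwargs": {"plan": [[[0,0,0],[0,0,0],0.5],[[0,0,0],[0,0,0],0],[[0,0,0],[0,0,0],-0.2],[[0,0,0],[0,0,0],-1],[[0,0,0],[0,0,0],-1]], "squeeze": 60}}

```text
clock: 11.37
eef_pos: [568.4, -151.3, 115.8]
tcp_rot: [3.14, 0.001, -0.84]
contact_force: [-0.2, 1.9, 3.3]
opening: 0.341
```

Emit:
{"fn": "send_rows", "kwargs": {"plan": [[[0,0,0],[0,0,0],-1],[[0,0,0],[0,0,0],-1],[[0,0,0],[0,0,0],-1],[[0,0,0],[0,0,0],-1],[[0,0,0],[0,0,0],-1]], "squeeze": 60}}

```text
clock: 11.78
eef_pos: [568.4, -151.3, 115.8]
tcp_rot: [3.14, 0.001, -0.84]
contact_force: [-1.3, 0.4, 0.4]
opening: 0.34
```

```bash

python3 -c "
from h import *
zoom('pics/b5.png',(180,150,100,120),(335,180,100,100))
goto(568.5,-151.3,116,-0.84);print(status.sense()['wrist_torque'])"
```

```text
t 11.88 pos [ 568.4 -151.3  115.8] rpy [ 3.14e+00  1.00e-03 -8.40e-01] F [0.5 0.6 0.7] open 0.341 dist 0.0
shift [0.0001, -0.0001, -0.0002] rot [0.0012, 0.001, 0.0004]
[0.08901395 0.05323665 0.06958548]
```

View pics/b5.png

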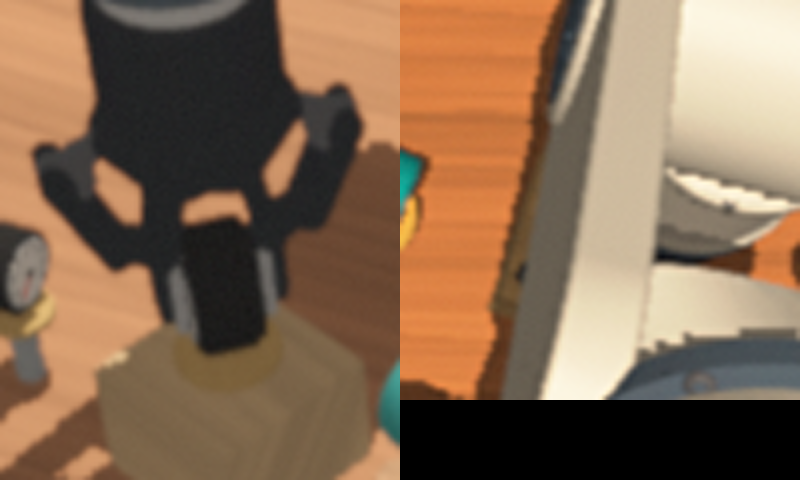

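Emit:
{"fn": "send_rows", "kwargs": {"plan": [[[0,0,-0.005],[0,0,0],-1],[[0,0,-0.015],[0,0,0],-1],[[0,0,-0.03],[0,0,0],-1],[[0,0,-0.05],[0,0,0],-1],[[0,0,-0.07],[0,0,0],-1]]}}

```text
clock: 12.3
eef_pos: [568.1, -151.2, 186.8]
tcp_rot: [3.14, 0.002, -0.84]
contact_force: [0.5, 0.5, -3.4]
opening: 0.349
```

Emit:
{"fn": "send_rows", "kwargs": {"plan": [[[0,0,-0.025],[0,0,0],-1],[[0,0,-0.05],[0,0,0],-1],[[0,0,-0.075],[0,0,0],-1],[[0,0,-0.1],[0,0,0],-1],[[0,0,-0.1],[0,0,0],-1]]}}

```text
clock: 12.72
eef_pos: [570.5, -151.8, 292.7]
tcp_rot: [-3.139, -0.005, -0.84]
contact_force: [1.1, -0.3, -3.3]
opening: 0.344
```

```bash

python3 -c "
from h import *
zoom('pics/b6.png',(180,50,100,150),(315,130,100,150))
goto(557,180.7,285,-1.64);print(status.sense()['wrist_torque'])
s=status.sense();p=s['eef_pos'];print(proj('scene',[p-[0,0,103.3],p]),proj('top',p-[0,0,103.3]))"
```

```text
t 12.82 pos [ 568.5 -151.3  287.6] rpy [ 3.141  0.    -0.84 ] F [ 0.4  0.8 -4.4] open 0.345 dist 0.332
shift [-0.2548, -0.2132, 0.0025] rot [0.0008, -0.0001, 0.8004]
[-0.00654281  0.02085899  0.04399647]
[[230.17710332 185.23007661]
 [222.44718454 131.02854034]] [[396.53164862 228.69542768]]
```

View pics/b6.png

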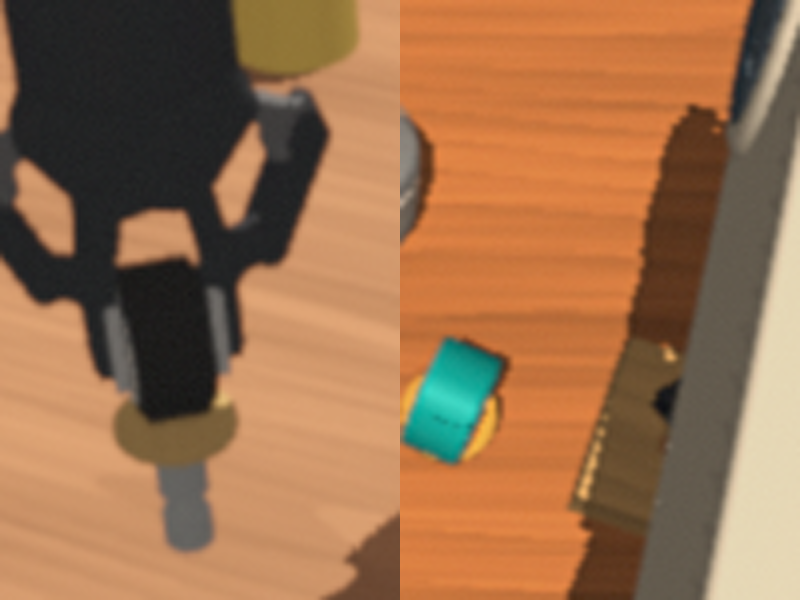

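```bash
python3 - <<'E'
from h import *
im=np.load('pics/last_scene.npy'); x,y,w,h=195,105,60,90
z=cv2.resize(im[y:y+h,x:x+w],None,fx=6.5,fy=6.5,interpolation=cv2.INTER_LANCZOS4)
z2=z.copy()
p=np.array([568.5,-151.3,287.6]); c=p-[0,0,7.3]
th=np.linspace(0,2*np.pi,40)
def dr(r,dz,col):
    P=np.stack([c[0]+r*np.cos(th),c[1]+r*np.sin(th),0*th+c[2]+dz],1)
    uv=(proj('scene',P)-[x,y]+.5)*6.5-.5; cv2.polylines(z2,[uv.round().astype(int)],True,col,1)
dr(10,-96,(0,255,0)); dr(10,-60,(0,255,0)); dr(24,-42,(0,0,255)); 
cv2.imwrite('pics/b7.png',np.hstack([z,z2]))
E
```

```text
(no output)
```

View pics/b7.png

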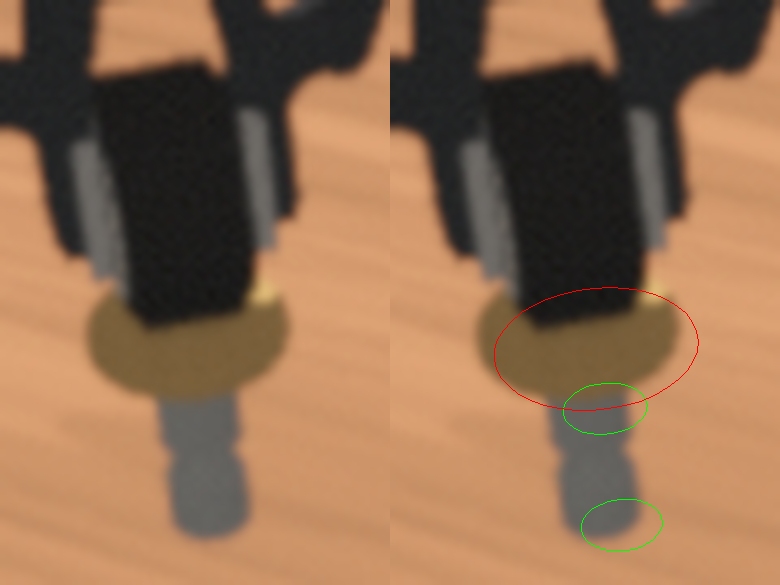

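Emit:
{"fn": "send_rows", "kwargs": {"plan": [[[-0.255,-0.213,-0.01],[0,0,0.8],-1],[[-0.255,-0.213,-0.01],[0,0,0.8],-1],[[-0.255,-0.213,-0.01],[0,0,0.8],-1],[[-0.255,-0.213,-0.01],[0,0,0.8],-1],[[-0.255,-0.213,-0.01],[0,0,0.8],-1]]}}

```text
clock: 13.23
eef_pos: [560.4, 43.9, 290.9]
tcp_rot: [3.137, 0.0, -1.427]
contact_force: [0.9, -0.0, -3.3]
opening: 0.344
```

```bash
cat > ov.py <<'E'
from h import *
import sys
def ov(fn,x,y,w,h,s=6.5,dx=0,dy=0,mouth=None,roll=0,pitch=0,new=True):
    st=status.sense(); p=st['eef_pos']; Rm=R.from_euler('xyz',st['tcp_rot']).as_matrix()
    if new: im=viewer.grab_frame('scene')[:,:,::-1]; np.save('pics/last_scene.npy',im); np.save('pics/last_pose.npy',np.r_[p,st['tcp_rot']])
    else: im=np.load('pics/last_scene.npy'); q=np.load('pics/last_pose.npy'); p=q[:3]; Rm=R.from_euler('xyz',q[3:]).as_matrix()
    z=cv2.resize(im[y:y+h,x:x+w],None,fx=s,fy=s,interpolation=cv2.INTER_LANCZOS4); z2=z.copy(); th=np.linspace(0,2*np.pi,40)
    def draw(P,col):
        uv=(proj('scene',P)-[x,y]+.5)*s-.5; cv2.polylines(z2,[uv.round().astype(int)],True,col,1)
    for r,dz,col in((10,96,(0,255,0)),(10,60,(0,255,0)),(24,42,(0,0,255))):
        L=np.stack([r*np.cos(th)+dx,r*np.sin(th)+dy,0*th+7.3+dz],1); draw(p+L@Rm.T,col)
    if mouth is not None:
        for r,dz,col in((16,0,(0,255,0)),(11.5,0,(0,255,0)),(23,-10,(0,0,255)),(27,-40,(0,0,255))):
            draw(np.stack([mouth[0]+r*np.cos(th),mouth[1]+r*np.sin(th),mouth[2]+dz+0*th],1),col)
    cv2.imwrite(fn,np.hstack([z,z2])); print(p.round(1),st['tcp_rot'].round(3),st['contact_force'].round(1))
E
python3 -c "
from h import *
goto(557,180.7,285,-1.64)"
```

```text
t 13.23 pos [560.4  43.9 290.9] rpy [ 3.137  0.    -1.427] F [ 0.9 -0.  -3.3] open 0.344 dist 0.137
shift [-0.1358, -0.0163, 0.0059] rot [0.0046, -0.0002, 0.2128]
```

Emit:
{"fn": "send_rows", "kwargs": {"plan": [[[-0.04,-0.005,0],[0,0,0.1],-1],[[-0.08,-0.01,0],[0,0,0.213],-1],[[-0.11,-0.013,0.006],[0,0,0.213],-1],[[-0.136,-0.0163,0.02],[0.004,0,0.213],-1],[[-0.136,-0.0163,0.032],[0.004,0,0.213],-1]]}}

```text
clock: 13.65
eef_pos: [555.7, 185.1, 256.6]
tcp_rot: [3.139, 0.001, -1.637]
contact_force: [-0.2, -0.1, -3.0]
opening: 0.344
```

Emit:
{"fn": "send_rows", "kwargs": {"plan": [[[0,0,0],[0,0,0],-1],[[0,0,0],[0,0,0],-1],[[0,0,0],[0,0,0],-1],[[0,0,0],[0,0,0],-1],[[0,0,0],[0,0,0],-1]]}}

```text
clock: 14.07
eef_pos: [556.1, 184.2, 257.2]
tcp_rot: [3.14, 0.001, -1.638]
contact_force: [0.1, 0.6, -3.7]
opening: 0.347
```

```bash
python3 -c "
from h import *
goto(557,180.7,250,-1.64)"
```

```text
t 14.07 pos [556.1 184.2 257.2] rpy [ 3.140e+00  1.000e-03 -1.638e+00] F [ 0.1  0.6 -3.7] open 0.347 dist 0.008
shift [0.0035, -0.0011, 0.0072] rot [0.0015, 0.0012, 0.0015]
```

Emit:
{"fn": "send_rows", "kwargs": {"plan": [[[0.0035,-0.001,0.007],[0.0015,0.001,0],-1],[[0.0035,-0.001,0.007],[0.0015,0.001,0],-1],[[0.0035,-0.001,0.007],[0.0015,0.001,0],-1],[[0.0035,-0.001,0.007],[0.0015,0.001,0],-1],[[0.0035,-0.001,0.007],[0.0015,0.001,0],-1]]}}

```text
clock: 14.48
eef_pos: [557.0, 180.6, 250.3]
tcp_rot: [-3.141, 0.0, -1.639]
contact_force: [0.5, 0.8, -3.8]
opening: 0.345
```

```bash
python3 -c "
from ov import *
ov('pics/c1.png',400,215,60,90,mouth=(557,180.7,122))"
```

```text
[557.  180.6 250.3] [-3.141  0.    -1.639] [ 0.5  0.8 -3.8]
```

View pics/c1.png

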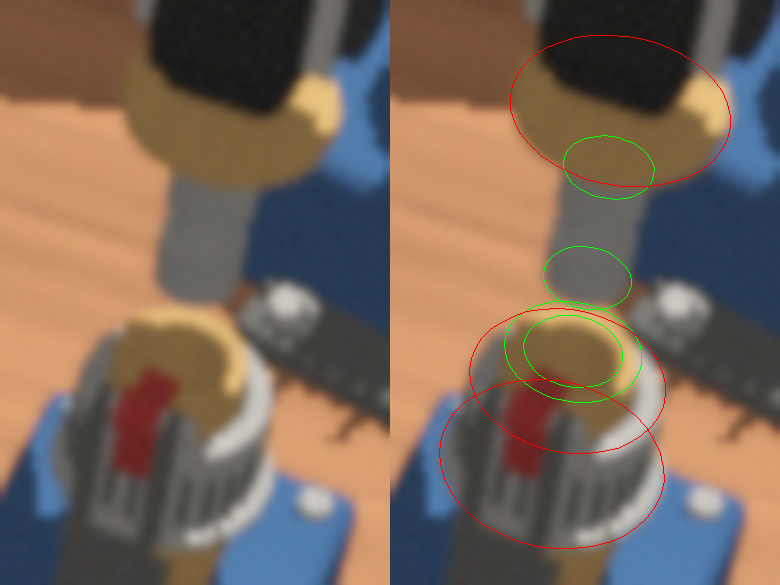

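```bash
cat >> fit.py <<'E'
print('----')
OB=[o for o in obs if o[2]!='m']
for n in('top','scene'):
    obs=[o for o in OB if o[0]==n and o[2]=='b']
    def r2(p):
        return res([p[0],p[1],p[2] if n=='top' else -.07,120,38.35 if n=='scene' else p[3],32.02 if n=='scene' else p[4],0,0,0,0])
    f=least_squares(r2,[557,181,-.07,38.3,32]); print(n,f.x.round(2),f.fun.round(2))
    print('mouth at z', [(z,atz(n,s(231,82) if n=='scene' else t(538,160),z).round(1)[:2]) for z in (118,120,122,124,126)])
E
python3 fit.py | sed -n '/----/,$p'
```

```text
----
top [ 5.5562e+02  1.8202e+02 -7.0000e-02  3.8340e+01  3.2110e+01] [-0.12  0.2   0.2  -0.19 -0.19  0.09  0.11 -0.1   0.    0.    0.    0.  ]
mouth at z [(118, array([555.7, 182.8])), (120, array([555.4, 182.4])), (122, array([555.1, 181.9])), (124, array([554.8, 181.5])), (126, array([554.5, 181.1]))]
scene [ 5.5833e+02  1.8083e+02 -7.0000e-02  3.8300e+01  3.2000e+01] [-0.01  0.01  0.12  0.23 -0.11 -0.26  0.    0.    0.    0.  ]
mouth at z [(118, array([556.6, 180.6])), (120, array([558.5, 180.9])), (122, array([560.3, 181.2])), (124, array([562.2, 181.5])), (126, array([564. , 181.7]))]
```

Emit:
{"fn": "send_rows", "kwargs": {"plan": [[[0,-0.0025,0.005],[0,0,0],-1],[[0,-0.0025,0.01],[0,0,0],-1],[[0,-0.0025,0.015],[0,0,0],-1],[[0,-0.0025,0.018],[0,0,0],-1],[[0,-0.0025,0.018],[0,0,0],-1]]}}

```text
clock: 14.95
eef_pos: [558.8, 180.4, 231.1]
tcp_rot: [3.14, -0.0, -1.638]
contact_force: [0.5, 0.0, -3.1]
opening: 0.344
```

Emit:
{"fn": "send_rows", "kwargs": {"plan": [[[0,0,0],[0,0,0],-1],[[0,0,0],[0,0,0],-1],[[0,0,0],[0,0,0],-1],[[0,0,0],[0,0,0],-1],[[0,0,0],[0,0,0],-1]]}}

```text
clock: 15.37
eef_pos: [558.9, 180.4, 231.3]
tcp_rot: [3.14, -0.0, -1.638]
contact_force: [0.2, 0.2, -3.8]
opening: 0.341
```

```bash
python3 -c "
from ov import *
ov('pics/c2.png',400,215,60,90,mouth=(559.5,180.7,121))
viewer.grab_frame('top')
im=viewer.grab_frame('top')[:,:,::-1]; cv2.imwrite('pics/c2t.png',cv2.resize(im[170:310,150:300],None,fx=4,fy=4,interpolation=cv2.INTER_CUBIC))
"
```

```text
[558.9 180.4 231.3] [ 3.14  -0.    -1.638] [ 0.2  0.2 -3.8]
```

View pics/c2.png

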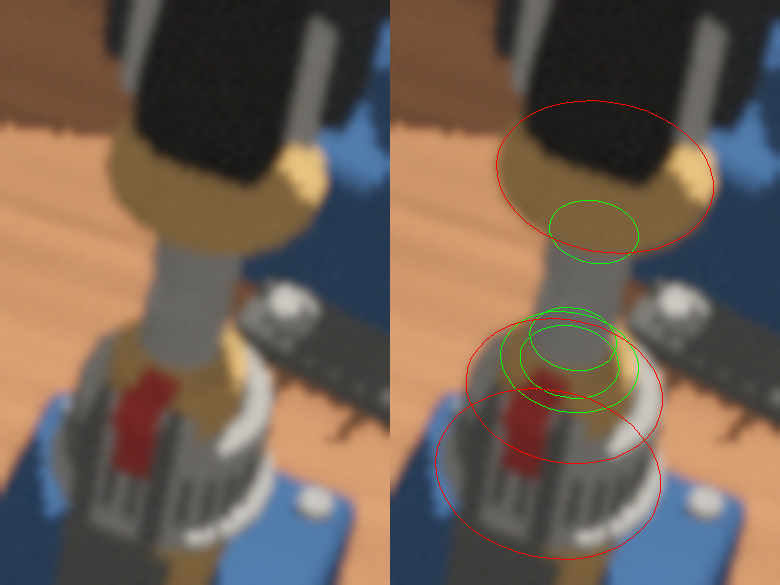

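View pics/c2t.png

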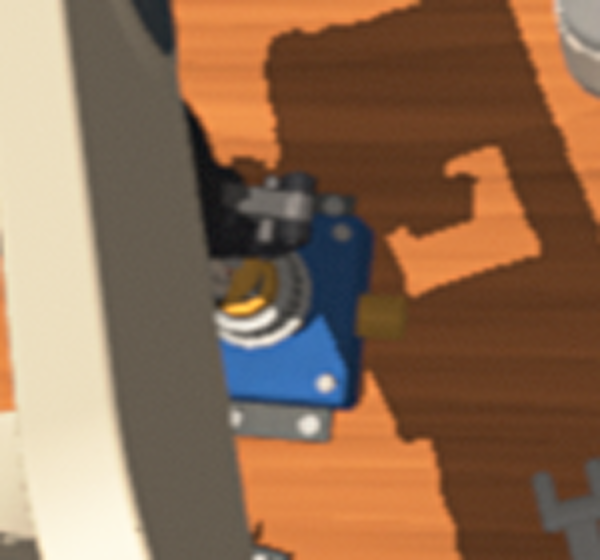

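Emit:
{"fn": "send_rows", "kwargs": {"plan": [[[0,0,0.001],[0,0,0],-1],[[0,0,0.002],[0,0,0],-1],[[0,0,0.003],[0,0,0],-1],[[0,0,0.004],[0,0,0],-1],[[0,0,0.004],[0,0,0],-1]]}}

```text
clock: 15.93
eef_pos: [558.7, 180.3, 226.9]
tcp_rot: [3.14, -0.0, -1.638]
contact_force: [0.7, -0.3, -3.7]
opening: 0.345
```

Emit:
{"fn": "send_rows", "kwargs": {"plan": [[[0,0,0.001],[0,0,0],-1],[[0,0,0.002],[0,0,0],-1],[[0,0,0.003],[0,0,0],-1],[[0,0,0.003],[0,0,0],-1],[[0,0,0.003],[0,0,0],-1]]}}

```text
clock: 16.35
eef_pos: [558.7, 180.3, 223.8]
tcp_rot: [3.14, -0.001, -1.638]
contact_force: [-0.1, 0.7, -3.1]
opening: 0.343
```

Emit:
{"fn": "send_rows", "kwargs": {"plan": [[[0,0,0.001],[0,0,0],-1],[[0,0,0.002],[0,0,0],-1],[[0,0,0.003],[0,0,0],-1],[[0,0,0.003],[0,0,0],-1],[[0,0,0.003],[0,0,0],-1]]}}

```text
clock: 16.77
eef_pos: [558.6, 180.3, 220.7]
tcp_rot: [3.139, -0.001, -1.638]
contact_force: [-0.7, 0.2, -3.4]
opening: 0.345
```

```bash
python3 -c "
from ov import *
ov('pics/c3.png',400,215,60,90,mouth=(559.5,180.7,121))"
```

```text
[558.6 180.3 220.7] [ 3.139e+00 -1.000e-03 -1.638e+00] [-0.7  0.2 -3.4]
```

View pics/c3.png

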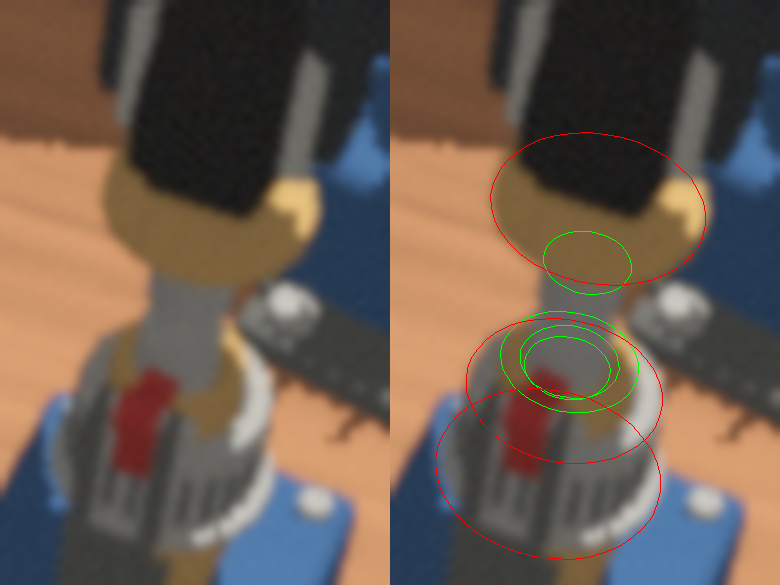

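Emit:
{"fn": "send_rows", "kwargs": {"plan": [[[0,0,0.001],[0,0,0],-1],[[0,0,0.002],[0,0,0],-1],[[0,0,0.003],[0,0,0],-1],[[0,0,0.003],[0,0,0],-1],[[0,0,0.003],[0,0,0],-1]]}}

```text
clock: 17.23
eef_pos: [558.6, 180.3, 217.6]
tcp_rot: [3.139, -0.001, -1.638]
contact_force: [-0.1, -0.2, -3.2]
opening: 0.34
```

Emit:
{"fn": "send_rows", "kwargs": {"plan": [[[0,0,0.001],[0,0,0],-1],[[0,0,0.002],[0,0,0],-1],[[0,0,0.003],[0,0,0],-1],[[0,0,0.003],[0,0,0],-1],[[0,0,0.003],[0,0,0],-1]]}}

```text
clock: 17.65
eef_pos: [558.5, 180.3, 214.6]
tcp_rot: [3.139, -0.001, -1.638]
contact_force: [0.2, -0.5, -3.9]
opening: 0.347
```

```bash
python3 -c "
from ov import *
ov('pics/c4.png',400,215,60,90,mouth=(559.5,180.7,121))"
```

```text
[558.5 180.3 214.6] [ 3.139e+00 -1.000e-03 -1.638e+00] [ 0.2 -0.5 -3.9]
```

View pics/c4.png

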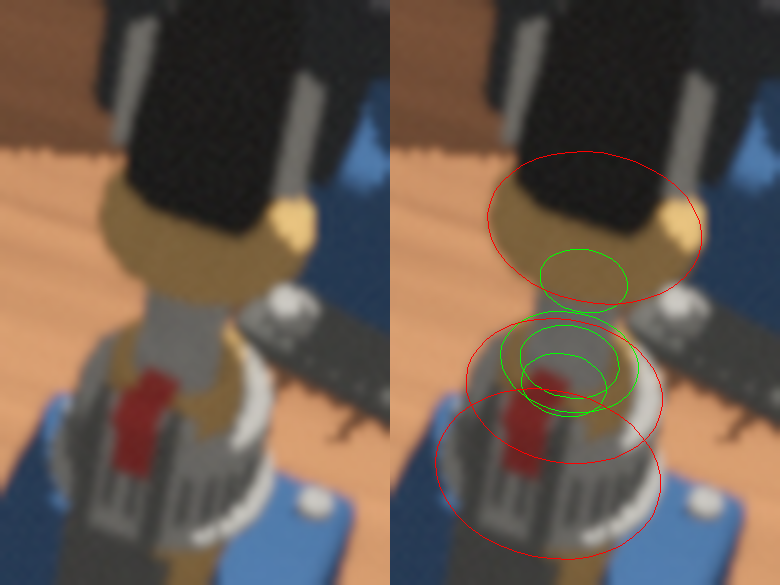

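Emit:
{"fn": "send_rows", "kwargs": {"plan": [[[0,0,0.0015],[0,0,0],-1],[[0,0,0.003],[0,0,0],-1],[[0,0,0.0045],[0,0,0],-1],[[0,0,0.006],[0,0,0],-1],[[0,0,0.007],[0,0,0],-1]]}}

```text
clock: 18.12
eef_pos: [558.5, 180.3, 207.3]
tcp_rot: [3.139, -0.001, -1.638]
contact_force: [-0.1, -0.5, -4.4]
opening: 0.346
```

Emit:
{"fn": "send_rows", "kwargs": {"plan": [[[0,0,0.0015],[0,0,0],-1],[[0,0,0.003],[0,0,0],-1],[[0,0,0.0045],[0,0,0],-1],[[0,0,0.006],[0,0,0],-1],[[0,0,0.007],[0,0,0],-1]]}}

```text
clock: 18.53
eef_pos: [558.4, 180.2, 200.1]
tcp_rot: [3.139, -0.001, -1.638]
contact_force: [0.3, -0.5, -4.2]
opening: 0.344
```

Emit:
{"fn": "send_rows", "kwargs": {"plan": [[[-0.0002,-0.0002,0.0015],[0.001,0,0],-1],[[-0.0003,-0.0002,0.003],[0.001,0,0],-1],[[-0.0003,-0.0002,0.0045],[0.001,0,0],-1],[[-0.0003,-0.0002,0.006],[0.001,0,0],-1],[[-0.0003,-0.0002,0.006],[0.001,0,0],-1]]}}

```text
clock: 18.95
eef_pos: [558.4, 180.5, 193.7]
tcp_rot: [3.139, -0.001, -1.638]
contact_force: [1.1, 0.5, -3.0]
opening: 0.342
```

Emit:
{"fn": "send_rows", "kwargs": {"plan": [[[0,0,0.001],[0,0,0],-1],[[0,0,0.002],[0,0,0],-1],[[0,0,0.003],[0,0,0],-1],[[0,0,0.004],[0,0,0],-1],[[0,0,0.004],[0,0,0],-1]]}}

```text
clock: 19.37
eef_pos: [558.3, 180.4, 189.5]
tcp_rot: [3.139, -0.001, -1.638]
contact_force: [-0.1, 0.1, -3.1]
opening: 0.343
```

Emit:
{"fn": "send_rows", "kwargs": {"plan": [[[0,0,0.001],[0,0,0],-1],[[0,0,0.002],[0,0,0],-1],[[0,0,0.003],[0,0,0],-1],[[0,0,0.004],[0,0,0],-1],[[0,0,0.004],[0,0,0],-1]]}}

```text
clock: 19.78
eef_pos: [558.4, 180.5, 185.6]
tcp_rot: [3.14, -0.001, -1.638]
contact_force: [-0.9, -0.8, 2.0]
opening: 0.343
```

```bash
python3 -c "
from ov import *
ov('pics/c5.png',400,215,60,90,mouth=(559.5,180.7,121))"
```

```text
[558.4 180.5 185.6] [ 3.140e+00 -1.000e-03 -1.638e+00] [-0.9 -0.8  2. ]
```

View pics/c5.png

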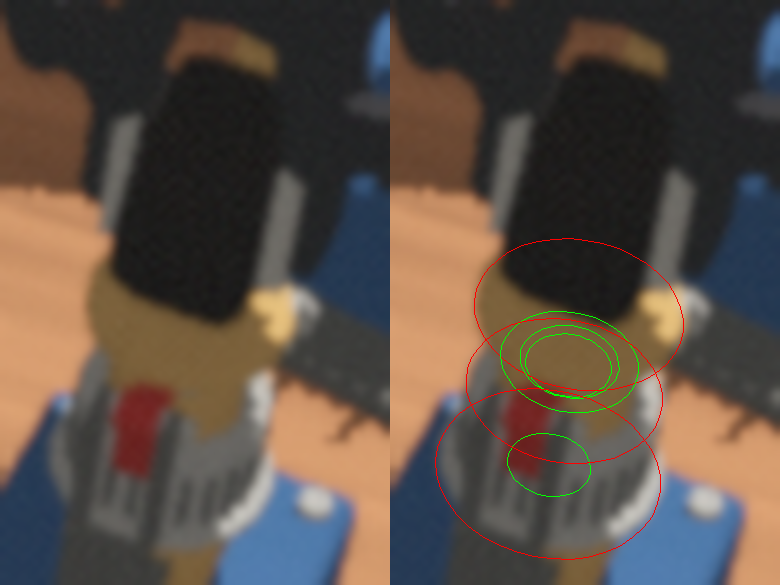

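Emit:
{"fn": "send_rows", "kwargs": {"plan": [[[0,0,0.001],[0,0,0],-1],[[0,0,0.0015],[0,0,0],-1],[[0,0,0.0025],[0,0,0],-1],[[0,0,0.003],[0,0,0],-1],[[0,0,0.003],[0,0,0],-1]]}}

```text
clock: 20.25
eef_pos: [558.5, 180.5, 182.7]
tcp_rot: [3.14, -0.001, -1.638]
contact_force: [-1.4, 0.9, 4.0]
opening: 0.347
```

Emit:
{"fn": "send_rows", "kwargs": {"plan": [[[0,0,0.0005],[0,0,0],-1],[[0,0,0.001],[0,0,0],-1],[[0,0,0.0015],[0,0,0],-1],[[0,0,0.0015],[0,0,0],-1],[[0,0,0.0015],[0,0,0],-1]]}}

```text
clock: 20.67
eef_pos: [558.6, 180.5, 182.0]
tcp_rot: [3.14, -0.001, -1.638]
contact_force: [-3.9, -0.8, 10.2]
opening: 0.345
```

Emit:
{"fn": "send_rows", "kwargs": {"plan": [[[0,0,0.0005],[0,0,0],-1],[[0,0,0.001],[0,0,0],-1],[[0,0,0.0015],[0,0,0],-1],[[0,0,0.0015],[0,0,0],-1],[[0,0,0.0015],[0,0,0],-1]]}}

```text
clock: 21.08
eef_pos: [558.6, 180.5, 181.6]
tcp_rot: [3.14, -0.001, -1.638]
contact_force: [-4.9, -2.1, 12.4]
opening: 0.344
```

```bash
python3 -c "
from ov import *
ov('pics/c6.png',400,215,60,90,mouth=(559.5,180.7,121))"
```

```text
[558.6 180.5 181.6] [ 3.140e+00 -1.000e-03 -1.638e+00] [-4.9 -2.1 12.4]
```

View pics/c6.png

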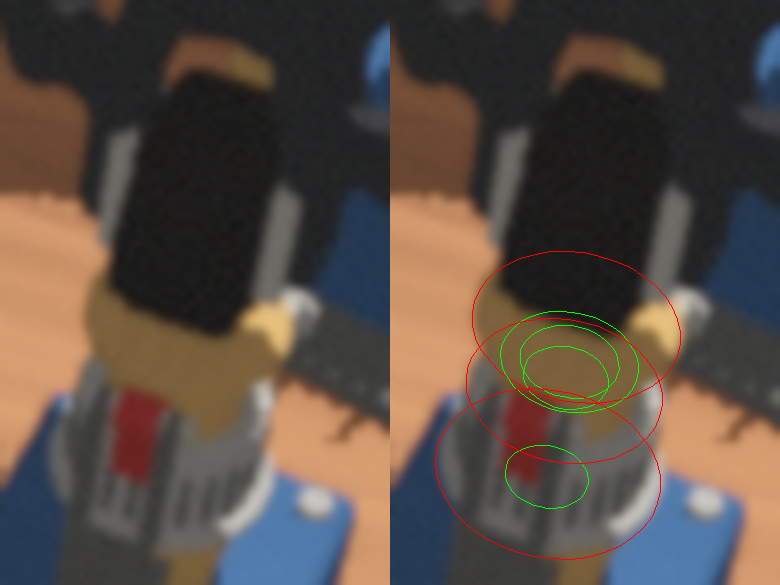

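Emit:
{"fn": "send_rows", "kwargs": {"plan": [[[0,0,0.001],[0,0,0],-1],[[0,0,0.0015],[0,0,0],-1],[[0,0,0.0018],[0,0,0],-1],[[0,0,0.0018],[0,0,0],-1],[[0,0,0.0018],[0,0,0],-1]]}}

```text
clock: 21.55
eef_pos: [558.6, 180.5, 180.9]
tcp_rot: [3.141, -0.001, -1.638]
contact_force: [-4.0, -1.6, 13.1]
opening: 0.345
```

Emit:
{"fn": "send_rows", "kwargs": {"plan": [[[0,0,0.001],[0,0,0],-1],[[0,0,0.0015],[0,0,0],-1],[[0,0,0.0018],[0,0,0],-1],[[0,0,0.0018],[0,0,0],-1],[[0,0,0.0018],[0,0,0],-1]]}}

```text
clock: 21.97
eef_pos: [558.7, 180.5, 179.6]
tcp_rot: [3.141, -0.001, -1.638]
contact_force: [-2.1, -1.4, 8.6]
opening: 0.344
```

```bash
python3 -c "
from ov import *
ov('pics/c7.png',400,215,60,90,mouth=(559.5,180.7,121))"
```

```text
[558.7 180.5 179.6] [ 3.141e+00 -1.000e-03 -1.638e+00] [-2.1 -1.4  8.6]
```

View pics/c7.png

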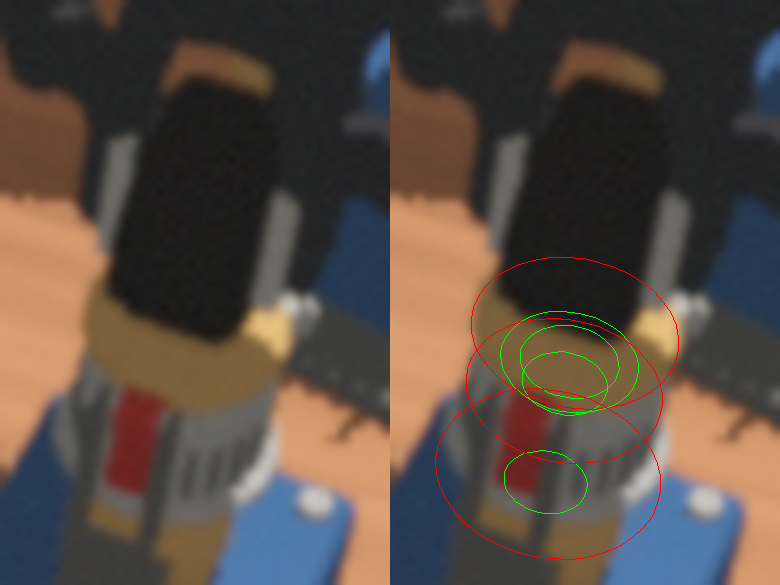

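Emit:
{"fn": "send_rows", "kwargs": {"plan": [[[0,0,0.0005],[0,0,0],-1],[[0,0,0.001],[0,0,0],-1],[[0,0,0.0013],[0,0,0],-1],[[0,0,0.0013],[0,0,0],-1],[[0,0,0.0013],[0,0,0],-1]]}}

```text
clock: 22.43
eef_pos: [558.9, 180.5, 179.0]
tcp_rot: [3.141, -0.0, -1.638]
contact_force: [-3.1, -1.0, 9.1]
opening: 0.342
```

Emit:
{"fn": "send_rows", "kwargs": {"plan": [[[0,0,0],[0,0,0],-1],[[0,0,-0.001],[0,0,0],-1],[[0,0,-0.0015],[0,0,0],-1],[[0,0,-0.002],[0,0,0],-1],[[0,0,-0.002],[0,0,0],-1]]}}

```text
clock: 22.85
eef_pos: [558.8, 180.5, 181.0]
tcp_rot: [3.141, -0.0, -1.638]
contact_force: [-2.3, -1.2, 3.0]
opening: 0.344
```

Emit:
{"fn": "send_rows", "kwargs": {"plan": [[[0,0,-0.0005],[0,0,0],-1],[[0,0,-0.001],[0,0,0],-1],[[0,0,-0.0015],[0,0,0],-1],[[0,0,-0.0015],[0,0,0],-1],[[0,0,-0.0015],[0,0,0],-1]]}}

```text
clock: 23.27
eef_pos: [558.7, 180.5, 182.0]
tcp_rot: [3.141, -0.001, -1.639]
contact_force: [0.3, 0.7, -4.7]
opening: 0.342
```

```bash
python3 -c "
from ov import *
ov('pics/c8.png',400,215,60,90,mouth=(559.5,180.7,121))"
```

```text
[558.7 180.5 182. ] [ 3.141e+00 -1.000e-03 -1.639e+00] [ 0.3  0.7 -4.7]
```

View pics/c8.png

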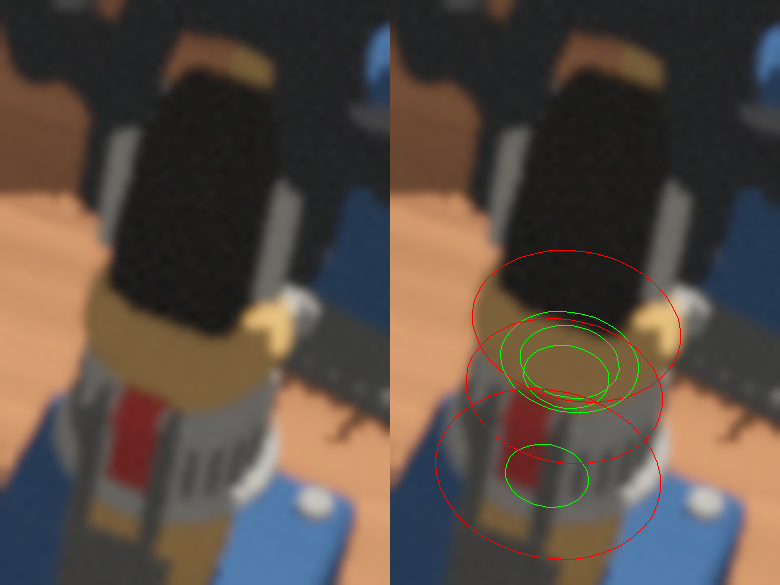

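Emit:
{"fn": "send_rows", "kwargs": {"plan": [[[0,0,0.0003],[0,0,0],-0.3],[[0,0,0.0003],[0,0,0],0],[[0,0,0.0003],[0,0,0],0.3],[[0,0,0.0003],[0,0,0],0.7],[[0,0,0.0003],[0,0,0],0.8]]}}

```text
clock: 23.73
eef_pos: [558.9, 180.6, 182.0]
tcp_rot: [3.141, -0.0, -1.638]
contact_force: [-0.3, -0.6, -0.2]
opening: 0.892
```

Emit:
{"fn": "send_rows", "kwargs": {"plan": [[[0,0,0],[0,0,0],0.8],[[0,0,-0.01],[0,0,0],0.8],[[0,0,-0.03],[0,0,0],0.8],[[0,0,-0.06],[0,0,0],0.8],[[0,0,-0.09],[0,0,0],0.8]]}}

```text
clock: 24.15
eef_pos: [558.4, 180.4, 273.1]
tcp_rot: [3.14, -0.001, -1.638]
contact_force: [0.7, 0.4, 0.3]
opening: 0.897
```

Emit:
{"fn": "send_rows", "kwargs": {"plan": [[[0.03,0.03,-0.02],[0,0,0],0.8],[[0.06,0.06,-0.03],[0,0,0],0.8],[[0.1,0.1,-0.03],[0,0,0],0.8],[[0.15,0.12,-0.03],[0,0,0],0.8],[[0.2,0.12,-0.03],[0,0,0],0.8]]}}

```text
clock: 24.57
eef_pos: [432.9, 26.7, 304.4]
tcp_rot: [3.141, -0.0, -1.636]
contact_force: [1.3, 0.1, 0.1]
opening: 0.901
```

Emit:
{"fn": "send_rows", "kwargs": {"plan": [[[0.03,0,0],[0,0,0],0.8],[[0.06,0,0],[0,0,0],0.8],[[0.1,0,0],[0,0,0],0.8],[[0.1,0,0],[0,0,0],0.8],[[0.1,0,0],[0,0,0],0.8]]}}

```text
clock: 24.98
eef_pos: [426.2, -74.9, 305.3]
tcp_rot: [-3.142, -0.001, -1.641]
contact_force: [-0.1, -0.6, -0.1]
opening: 0.903
```

```bash
python3 -c "
from h import *
zoom('pics/d1.png',(370,200,100,140),(165,170,100,140))
goto(558,180,250,-1.64)
for n in('scene','top'): cv2.imwrite(f'pics/d_{n}.png',np.load(f'pics/last_{n}.npy'))"
```

```text
t 25.08 pos [426.4 -72.8 304.9] rpy [ 3.141 -0.    -1.637] F [-0.1  0.3  0.6] open 0.902 dist 0.29
shift [-0.261, -0.1146, 0.0548] rot [0.0005, -0.0001, 0.0027]
```

View pics/d1.png

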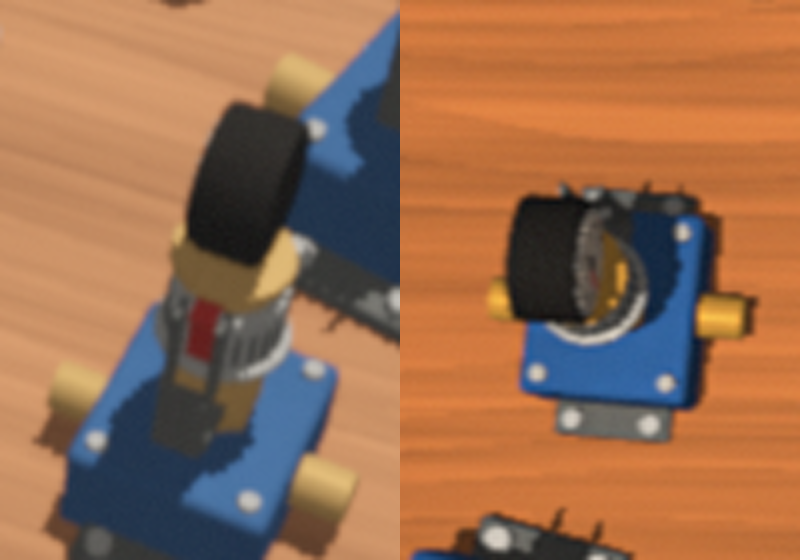

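View pics/d_scene.png

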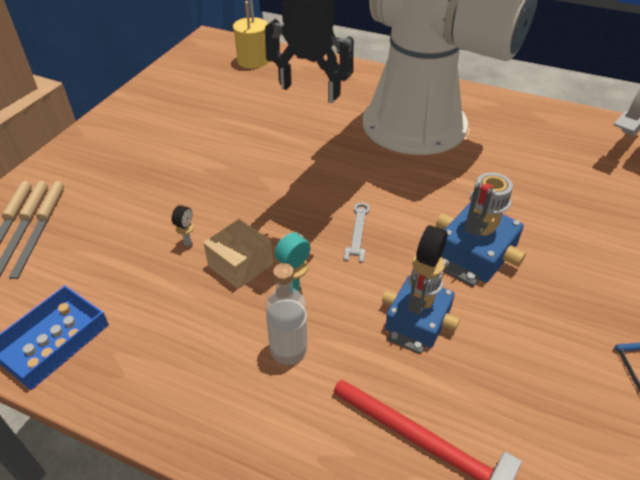

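```bash
python3 - <<'E'
from h import *
im=viewer.grab_frame('scene')[:,:,::-1]; x,y,w,h,s=395,215,70,100,6
z=cv2.resize(im[y:y+h,x:x+w],None,fx=s,fy=s,interpolation=cv2.INTER_LANCZOS4); z2=z.copy(); th=np.linspace(0,2*np.pi,60); c=np.array([558.6,180.6,0])
def dr(P,col): cv2.polylines(z2,[((proj('scene',P)-[x,y]+.5)*s-.5).round().astype(int)],True,col,1)
ring=lambda r,zz:np.stack([c[0]+r*np.cos(th),c[1]+r*np.sin(th),zz+0*th],1)
M=120.5; g=M+44+0.0+7  # case centre ~ tip depth 45
g=M-45.5+96
dr(ring(24,g-42),(0,0,255)); dr(ring(27,M-30),(0,255,0)); dr(ring(23,M),(0,255,0))
Rz=R.from_euler('z',-1.64).as_matrix()
for sx in(-15,15): dr(np.stack([sx+0*th,28*np.cos(th),28*np.sin(th)],1)@Rz.T+[c[0],c[1],g],(255,0,255))
cv2.imwrite('pics/d2.png',np.hstack([z,z2])[:600,:]); print(status.sense()['clock'])
E
```

```text
25.1333
```

View pics/d2.png

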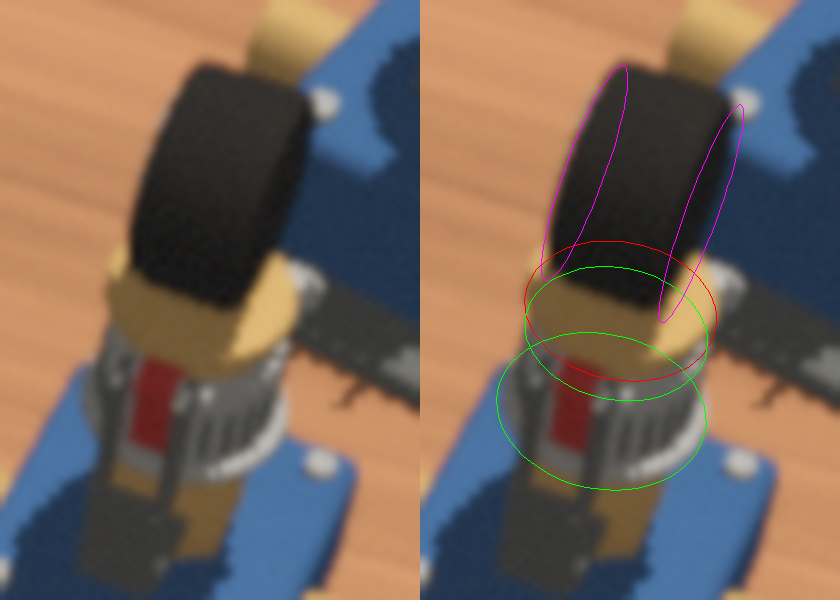

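```bash
python3 -c "
from h import *
print(job.sign_off())"
```

```text
the job is handed in; nothing more can be done
None
```

I fitted the gauge to the coupler on the smaller blue manifold and handed the job in at about 25 s.

- **Sleeve:** I pulled it down to its end stop. The catch then held it against an upward pull of about 20 N, and I let go. My first grip landed on the rib, so I opened and gripped again 8 mm higher.
- **Gauge:** I took the larger black gauge from the stand and lowered it slowly into the bore. The valve spring met the plug where expected for a mouth about 120 mm above the bench. The coupler push peaked at about 17 N in the readings. The force then dropped and the sleeve sprang forward.
- **Last checks:** After the sleeve sprang forward I pressed a little more, then pulled gently upward. The gauge gave 3 mm, some of it play or grip slip. After that the tool was pulled down by 4.7 N instead of being pushed up by the valve, so the plug is locked. After release the pictures show the gauge upright with the sleeve forward. The hammer, bottle and spanner look unmoved.

**Disagreements:** The two cameras differed by about 3 to 5 mm in x. In the last overlay the sleeve's rib sat about 2 mm off my model. I put both down to camera calibration. I did not feel the boss land hard on the mouth, so "fully home" rests on the sleeve having sprung forward and the pull test.

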